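# Hang the peg caddies on the laundry upstand

### The arm

A 6-joint arm with a two-finger parallel gripper is mounted at the origin on the work surface. World frame = base frame: x ahead of the robot, y to its left, z up, the work surface at z = 0. Lengths are in m, angles in rad, forces in N, time in s.
With the tool pointing down it reaches from about 0.275 to 0.825 m from the base axis. Payload 5.2 kg.
Tool frame: the origin (TCP) lies midway between the tips of the shut fingers; the grasp point (between the pads) lies 19 mm behind it (env.hold_point_z is the distance from the TCP to the grasp point, in m); x points along the fingers, y is the direction in which the jaws open and shut, and the axes are right-handed (so a half turn about x gives the same grasp; the last joint's range is limited). The gripper opens to 93 mm and grips with 3 to 60 N. Pads are 15 mm wide; open, the fingers measure 128 mm over their backs; the gripper's body (75 mm by 188 mm) begins 65 mm behind the grasp point.
Start: joints at [-1.366, 0.259, 1.535, -0, 1.348, -0.203], TCP at [0.218, -0.505, 0.219] pointing down, gripper open.
Joint ranges: [-3.14, 3.14], [-0.91, 2.08], [0.19, 2.58], [-1.22, 4.36], [0.22, 2.71], [-3.12, 3.12]. Speed limits (rad/s): [2.57, 2.57, 3.14, 3.14, 3.14, 3.14].

### API

Orientations are given as a 3x3 rotation matrix whose columns are the frame's x, y, z axes.
In Python, from rig import env, cams, finder gives the robot as it stands.
- The arm moves only by the tool servo_tool, never from a script. Its argument "series" is a list that holds one entry, the list of rows, each a list of 7 numbers: the shift along the tool's x, y, z in m, then the turn, a rotation vector about the tool's x, y, z in rad, then the opening, from 0 (shut) to 1 (fully open). A call has 1 to 12 rows; each row shifts and turns the commanded pose from where the row before left it, along the tool's axes as they then stand; what a row does not reach is not made up. A row lasts 1/10 s, in which the tool goes at most 50 mm and 8.59 degrees, less where a joint would pass 70% of its speed; a pose out of reach is approached as far as the arm can. A call with a gripper value outside its range is refused whole. The fingers move at their own pace and stop on an object; the grip force is fixed at half the most. Time passes only in rows, so rows that do not move let the fingers close. It gives the time, the measured TCP pose, the force and the opening at its end, in the units of the state.
- env.get_state(): the state, without advancing time (a new reading comes with each control period).
- cams.snapshot(name): name is "side" or "top" or "wrist"; returns a dict with "color" (384x512x3 uint8, red, green, blue), "depth" (384x512 float32, m along the optical axis (not along the pixel's ray), 0 where there is no reading), "intrinsics" (3x3 intrinsics, pixels), "dist" ([k1, k2, p1, p2, k3] as OpenCV has them; the pictures are not rectified), "R" (3x3) and "t" (3): a world point X has camera coordinates R X + t. Camera axes: x right, y down, z forward; pixel columns grow to the right and rows downward; lengths in m; the calibration is good to about 2 mm. A picture is of the moment at which its call begins.
- env.close_job(): hands the job in, once; it reports no verdict.
Trained networks look in the newest picture that a camera, given by its name, has taken for a name from the list of things; names that differ only in an ending like _2 or _b are one class to them, and where a whole thing is asked for, a point or a joint stands for the part that bears it (a point fixed in the world has none). Each returns a list of dicts, best first, with "confidence" (0 to 1); they miss things now and then, are a little off and sometimes report something else, mostly with a low value. They report only what shows in the picture. A call takes as long as a camera call.
- finder.recognise(target, camera): "point" ([x, y, z] in m, in the coordinates of the camera as it stood for that picture, good to about 4 mm: the middle of the surface that is visible of it).
The state is a dict: "clock": time; "joints": joint angles; "qvel": joint speeds; "joint_efforts": joint torques, N m; "position": TCP position; "tcp_rot": TCP orientation; "contact_force": force on the tool from outside, world axes, zero at the start; "wrist_torque": the same for the moment, N m; "grip_width": opening from 0.0 (shut) to 1.0 (fully open).
Only numpy, scipy, OpenCV 4.12 (cv2) and the standard library are available. Lean on these libraries where they do the work, as an engineer would, in place of code of your own. Each camera call takes 0.05 s, during which the arm holds its last target.

### The job

Swing the storage case's lid right back so that it stays open by itself, take out every peg caddy there is (three or four) and hang each on a screw of its own on the dark board: keyhole over the screw head, then down until it is fully seated and hangs upright. When all are up, shut the case's lid again; leave the bottle, jar and screwdriver where they are.

Things in the scene. Friction and masses are not known exactly. Their poses are not given: they have to be found in the camera images.
- case: Wooden storage case fixed to the counter; origin: centre of its underside, front along its own -x. Open tray 190 mm (x) by 350 mm (y), 50 mm high, walls and floor 6 mm; 116 mm high with the lid shut. The caddies stand upright on the tray floor, in a row along its y axis about 84 mm apart, their fronts towards about its -y end (read each pose).
- case_lid (a joint): Angle of the case's hinged lid (rad): 0 shut, 1.75 fully open at its stop. The lid is 65 mm deep, about 0.5 kg; let go below about 1.2 it falls shut, above that it falls open to the stop and stays.
- lid_hinge (a point): Middle of the lid's hinge line, at the rear (+x) edge of the tray, 51 mm above the counter; the hinge runs along the case's y axis. Its axes turn with the lid.
- lid_pull (a point): Middle of the lid's pull: a round steel bar 10 mm thick, 110 mm long, parallel to the hinge, 40 mm in front of the lid's front face (8 mm posts at +-50 mm), 8 mm below the lid's top when shut, 237 mm from the hinge. Axes turn with the lid (y along the bar). Pinched from above across the bar, it turns between the fingers as the lid swings.
- board: Low dark wooden board, an upstand fixed to the counter: 370 mm long (its y), 22 mm thick (its x), 146 mm high with its capping, which is flush with the face. Origin: centre of its underside. The face with the four screws looks along its own -x and lies 11 mm from the origin.
- screw1 (a point): Screw 1 of 4 on the board, 88 mm apart: the point where its axis meets the board's face, 125 mm above the counter; axes as the board's, the screw stands out along -x. Shank 6 mm thick, free for 9 mm between board and head; head 13 mm across, 4 mm thick, its front 13 mm from the board.
- screw2 (a point): Screw 2 of 4 on the board, 88 mm apart: the point where its axis meets the board's face, 125 mm above the counter; axes as the board's, the screw stands out along -x. Shank 6 mm thick, free for 9 mm between board and head; head 13 mm across, 4 mm thick, its front 13 mm from the board.
- screw3 (a point): Screw 3 of 4 on the board, 88 mm apart: the point where its axis meets the board's face, 125 mm above the counter; axes as the board's, the screw stands out along -x. Shank 6 mm thick, free for 9 mm between board and head; head 13 mm across, 4 mm thick, its front 13 mm from the board.
- screw4 (a point): Screw 4 of 4 on the board, 88 mm apart: the point where its axis meets the board's face, 125 mm above the counter; axes as the board's, the screw stands out along -x. Shank 6 mm thick, free for 9 mm between board and head; head 13 mm across, 4 mm thick, its front 13 mm from the board.
- caddy1: White steel peg caddy, 0.2 kg; absent (None) in some runs, all alike. Open pocket, 56 mm wide (y), rim 58 mm high, front along its own -x; upright back plate at +x, 5 mm thick, 56 mm wide, 98 mm high, with a keyhole above the rim. 70 mm deep overall; origin: centre of its underside, 35 mm from the plate's back. Hung, its axes match the board's, underside 38 mm above the counter.
- caddy1_seat (a point): Keyhole of this caddy, on the back of its plate: the point where the screw shank's axis lies when it hangs, at the slot's upper end, 87 mm above the underside. Slot 8 mm wide, tapering out below into an entry opening 20 mm wide centred 18 mm below this point (69 mm above the underside). Axes as the caddy's.
- caddy2: White steel peg caddy, 0.2 kg; absent (None) in some runs, all alike. Open pocket, 56 mm wide (y), rim 58 mm high, front along its own -x; upright back plate at +x, 5 mm thick, 56 mm wide, 98 mm high, with a keyhole above the rim. 70 mm deep overall; origin: centre of its underside, 35 mm from the plate's back. Hung, its axes match the board's, underside 38 mm above the counter.
- caddy2_seat (a point): Keyhole of this caddy, on the back of its plate: the point where the screw shank's axis lies when it hangs, at the slot's upper end, 87 mm above the underside. Slot 8 mm wide, tapering out below into an entry opening 20 mm wide centred 18 mm below this point (69 mm above the underside). Axes as the caddy's.
- caddy3: White steel peg caddy, 0.2 kg; absent (None) in some runs, all alike. Open pocket, 56 mm wide (y), rim 58 mm high, front along its own -x; upright back plate at +x, 5 mm thick, 56 mm wide, 98 mm high, with a keyhole above the rim. 70 mm deep overall; origin: centre of its underside, 35 mm from the plate's back. Hung, its axes match the board's, underside 38 mm above the counter.
- caddy3_seat (a point): Keyhole of this caddy, on the back of its plate: the point where the screw shank's axis lies when it hangs, at the slot's upper end, 87 mm above the underside. Slot 8 mm wide, tapering out below into an entry opening 20 mm wide centred 18 mm below this point (69 mm above the underside). Axes as the caddy's.
- caddy4: White steel peg caddy, 0.2 kg; absent (None) in some runs, all alike. Open pocket, 56 mm wide (y), rim 58 mm high, front along its own -x; upright back plate at +x, 5 mm thick, 56 mm wide, 98 mm high, with a keyhole above the rim. 70 mm deep overall; origin: centre of its underside, 35 mm from the plate's back. Hung, its axes match the board's, underside 38 mm above the counter.
- caddy4_seat (a point): Keyhole of this caddy, on the back of its plate: the point where the screw shank's axis lies when it hangs, at the slot's upper end, 87 mm above the underside. Slot 8 mm wide, tapering out below into an entry opening 20 mm wide centred 18 mm below this point (69 mm above the underside). Axes as the caddy's.
- detergent: Bystander: a closed blue detergent bottle, 76 mm across, 160 mm tall. Leave it alone.
- jar: Bystander: a closed glass jar with a steel lid, 80 mm across, 100 mm tall. Leave it alone.
- driver: Bystander: a screwdriver, 170 mm long, lying flat, black handle. Leave it alone.

How it is judged:
By the outcome, as a careful person would: the job done as asked, in the order asked, and still so for the second after the job is handed in, with the robot touching nothing.
Of caddy1, caddy2, caddy3, caddy4 only 3 to 4 are there at a start; the rules pass over those that are not, and their reading is None.
At some moment in a run one of caddy1, caddy2, caddy3, caddy4 may be knocked a few centimetres aside while the robot is not near it.
Once in a run the grip may slacken for a moment while it holds something.
It also fails if it takes over 210 s, if anything falls off the work surface, if the arm or the gripper's body presses on something with over 40 N, if the wrist force passes 120 N, or if a joint passes its speed limit or range.

## Working session

There is one attempt and no reset: what is moved stays moved. The work goes in short steps, Python scripts to look and compute and a tool call to move; the robot and the scene stay as the last step left them, time stands still between calls to the robot, and variables do not carry over. Pictures are saved under pics/ and viewed, and the job is handed in when it is done.

Besides the shell and the picture viewer there is one more tool, called after "Request:" as a command line: name --argument value ..., lists and objects as JSON in quotes. servo_tool: Moves the arm, as the interface text tells. Its arguments: {"type":"object","properties":{"series":{"type":"array","items":{"type":"array","items":{"type":"array","items":{"type":"number"}}}}},"required":["series"]}

```bash
ls; mkdir -p pics
cat > h.py <<'E'
import numpy as np, cv2
from rig import env, cams, finder
def snap(n,f=None):
    s=cams.snapshot(n)
    if f: cv2.imwrite('pics/'+f,s['color'][:,:,::-1])
    return s
def cloud(s):
    d=s['depth'];h,w=d.shape
    u,v=np.meshgrid(np.arange(w),np.arange(h))
    p=cv2.undistortPoints(np.stack([u,v],-1).reshape(-1,1,2).astype(np.float64),s['intrinsics'],np.array(s['dist'])).reshape(h,w,2)
    X=np.dstack([p[...,0]*d,p[...,1]*d,d])
    W=(X-np.array(s['t']))@np.array(s['R'])
    W[d<=0]=np.nan
    return W
def towld(s,p): return np.array(s['R']).T@(np.array(p)-np.array(s['t']))
def proj(s,P):
    r=cv2.Rodrigues(np.array(s['R']))[0]
    return cv2.projectPoints(np.array(P,float).reshape(-1,1,3),r,np.array(s['t'],float),s['intrinsics'],np.array(s['dist']))[0].reshape(-1,2)
E
python3 - <<'E'
from h import *
np.set_printoptions(precision=4,suppress=True)
for n in ['top','side','wrist']:
    s=snap(n,n+'0.png'); np.savez(n+'0.npz',**s)
    print(n,'campos',-np.array(s['R']).T@s['t'])
    for t in ['case','lid_pull','board','screw1','caddy1','caddy1_seat','detergent','jar','driver','lid_hinge']:
        try: print(t,[(round(r['confidence'],2),towld(s,r['point']).round(3)) for r in finder.recognise(t,n)][:5])
        except Exception as e: print(t,e)
st=env.get_state();print(st['clock'],st['tcp_rot'],st['position'],env.hold_point_z)
E
```

```text
pics
top campos [0.5134 0.0446 1.0213]
case [(0.63, array([ 0.534, -0.162,  0.116]))]
lid_pull [(0.88, array([ 0.529, -0.165,  0.118]))]
board [(0.71, array([0.475, 0.276, 0.143]))]
screw1 [(0.65, array([0.472, 0.275, 0.146])), (0.58, array([ 0.783, -0.107,  0.108]))]
caddy1 []
caddy1_seat []
detergent [(0.81, array([ 0.783, -0.106,  0.108]))]
jar [(0.58, array([0.726, 0.211, 0.096]))]
driver [(0.67, array([0.751, 0.037, 0.022]))]
lid_hinge [(0.9, array([ 0.536, -0.166,  0.117]))]
side campos [0.4574 0.6717 0.7603]
case [(0.96, array([ 0.533, -0.092,  0.116])), (0.4, array([ 0.532, -0.114,  0.117]))]
lid_pull [(0.96, array([ 0.53 , -0.117,  0.117])), (0.39, array([ 0.534, -0.09 ,  0.113]))]
board []
screw1 [(0.82, array([0.476, 0.296, 0.056]))]
caddy1 [(0.58, array([ 0.531, -0.12 ,  0.114]))]
caddy1_seat [(0.66, array([ 0.786, -0.093,  0.088]))]
detergent [(0.71, array([ 0.79 , -0.093,  0.088]))]
jar [(0.63, array([0.729, 0.235, 0.081]))]
driver [(0.75, array([0.751, 0.042, 0.023]))]
lid_hinge [(0.66, array([ 0.534, -0.121,  0.113]))]
wrist campos [ 0.2895 -0.4739  0.3837]
case []
lid_pull []
board []
screw1 []
caddy1 []
caddy1_seat []
detergent []
jar []
driver []
lid_hinge []
1.65 [[ 0.      0.3966 -0.918 ]
 [-0.0001 -0.918  -0.3966]
 [-1.      0.0001  0.    ]] [ 0.2181 -0.5049  0.2187] 0.0188
```

View pics/top0.png

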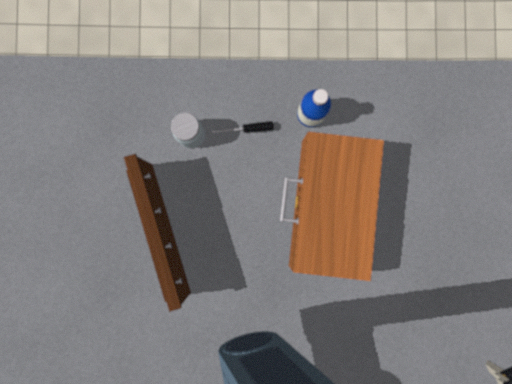

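View pics/side0.png

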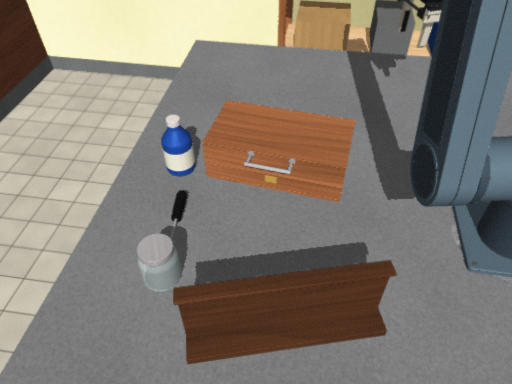

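Run:
```python
import sys; sys.argv=['x']
from h import *
np.set_printoptions(precision=4,suppress=True)
s=dict(np.load('top0.npz')); W=cloud(s)
def rect(m,name):
    m=m.astype(np.uint8); n,l,st,c=cv2.connectedComponentsWithStats(m)
    i=1+np.argmax(st[1:,4]); P=W[l==i]
    r=cv2.minAreaRect(P[:,:2].astype(np.float32)); print(name,r,len(P),P[:,2].mean(),P[:,2].std()); print(cv2.boxPoints(r))
    return l==i
z=W[...,2];y=W[...,1]
m=rect((abs(z-.116)<.007)&(y<.02)&(y>-.35),'lid')
m2=rect((abs(z-.146)<.006)&(y>.15),'cap')
# pull bar
mb=(abs(z-.112)<.008)&(y>-.09)&(y<.0)&(W[...,0]<.65)&~m
P=W[mb]; print('bar',len(P),P.mean(0),P.min(0),P.max(0))
h=snap('side')
c=s['color'][140:330,100:210]; cv2.imwrite('pics/b0.png',cv2.resize(c[:,:,::-1],None,fx=4,fy=3.1,interpolation=cv2.INTER_CUBIC)[:600])
```

```text
lid ((0.5398814678192139, -0.14774523675441742), (0.23733113706111908, 0.34996551275253296), 83.52711486816406) 11246 0.11592868072800411 0.001706751221174786
[[ 0.3526 -0.2459]
 [ 0.7004 -0.2854]
 [ 0.7271 -0.0496]
 [ 0.3794 -0.0101]]
cap ((0.47462689876556396, 0.27856194972991943), (0.377973347902298, 0.03118181601166725), 17.488475799560547) 2122 0.1458326728955603 0.0016450544857705873
[[0.2897 0.2366]
 [0.2991 0.2069]
 [0.6596 0.3205]
 [0.6502 0.3502]]
bar 59 [ 0.5269 -0.0572  0.1072] [ 0.3752 -0.0836  0.104 ] [ 0.6303 -0.0258  0.109 ]
```

View pics/b0.png

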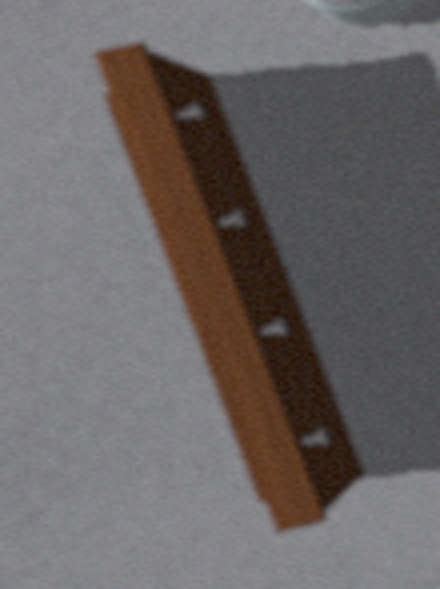

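```bash
cat >> h.py <<'E'
from scipy.spatial.transform import Rotation as Ro
np.set_printoptions(precision=4,suppress=True)
def Rdown(ydir):
    y=np.array([ydir[0],ydir[1],0.]);y/=np.linalg.norm(y);x=np.array([0,0,-1.]);return np.stack([x,y,np.cross(x,y)],1)
def delta(p,R=None,verbose=True):
    s=env.get_state();p0=np.array(s['position']);R0=np.array(s['tcp_rot']).reshape(3,3)
    if R is None: R=R0
    rv=Ro.from_matrix(R0.T@R).as_rotvec(); t=R.T@(np.array(p)-p0)
    n=max(1,int(np.ceil(np.linalg.norm(rv)/.14)))
    k=max(1,int(np.ceil(np.linalg.norm(t)/.035)))
    print('rot first',rv.round(4),'n',n,'per',(rv/n).round(4),'| trans',t.round(4),'k',k,'per',(t/k).round(4))
def stt():
    s=env.get_state();print('t',round(s['clock'],2),'p',np.array(s['position']).round(4),'F',np.array(s['contact_force']).round(1),'g',round(s['grip_width'],3));print('x',np.array(s['tcp_rot'])[:,0],'y',np.array(s['tcp_rot'])[:,1])
E
python3 - <<'E'
from h import *
s=dict(np.load('top0.npz')); W=cloud(s)
f=np.array([.1128,.9936]);r=np.array([.5265,-.26565]);l=np.array([-f[1],f[0]])
bar=np.r_[r+.23*f,.108]
pts=[bar]+[np.r_[r+a*f+b*l,z] for a,b,z in [(.23,.055,.108),(.23,-.055,.108),(0,.175,.116),(0,-.175,.116),(.19,.175,.116),(.19,-.175,.116)]]
im=s['color'][:,:,::-1].copy()
im=cv2.resize(im,None,fx=4,fy=4)
for q in proj(s,pts): cv2.circle(im,tuple(int(a*4+1.5) for a in q),3,(0,255,0),1)
cv2.imwrite('pics/lid_chk.png',im[480:1160,1040:1640])
im2=im[480:1080,1040:1640];cv2.imwrite('pics/lid_chk.png',im2)
delta([bar[0],bar[1],.19],Rdown(-f)); print(bar)
E
```

```text
rot first [ 0.5208  0.     -0.    ] n 4 per [ 0.1302  0.     -0.    ] | trans [ 0.0287 -0.5025 -0.2794] k 17 per [ 0.0017 -0.0296 -0.0164]
[ 0.5524 -0.0371  0.108 ]
```

View pics/lid_chk.png

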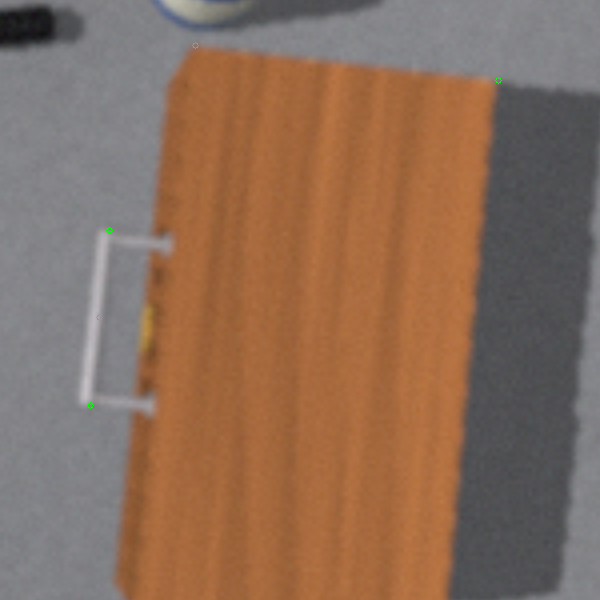

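Request:
servo_tool --series '[[[0,0,0,0.13,0,0,0.3],[0,0,0,0.13,0,0,0.3],[0,0,0,0.13,0,0,0.3],[0,0,0,0.13,0,0,0.3],[0.002,-0.03,-0.016,0,0,0,0.3],[0.002,-0.03,-0.016,0,0,0,0.3],[0.002,-0.03,-0.016,0,0,0,0.3],[0.002,-0.03,-0.016,0,0,0,0.3],[0.002,-0.03,-0.016,0,0,0,0.3],[0.002,-0.03,-0.016,0,0,0,0.3],[0.002,-0.03,-0.016,0,0,0,0.3],[0.002,-0.03,-0.016,0,0,0,0.3]]]'

```text
clock: 2.9
position: [0.3729, -0.2796, 0.2028]
tcp_rot: [[0.0, -0.112, -0.994], [-0.0, -0.994, 0.112], [-1.0, 0.0, -0.0]]
contact_force: [-0.6, -0.9, 1.0]
grip_width: 0.301
```

Request:
servo_tool --series '[[[0.002,-0.03,-0.016,0,0,0,0.3],[0.002,-0.03,-0.016,0,0,0,0.3],[0.002,-0.03,-0.016,0,0,0,0.3],[0.002,-0.03,-0.016,0,0,0,0.3],[0.002,-0.03,-0.016,0,0,0,0.3],[0.002,-0.03,-0.016,0,0,0,0.3],[0.002,-0.03,-0.016,0,0,0,0.3],[0.002,-0.03,-0.016,0,0,0,0.3],[0,0,0,0,0,0,0.3]]]'

```text
clock: 3.8
position: [0.5277, -0.0535, 0.1863]
tcp_rot: [[0.001, -0.108, -0.994], [0.001, -0.994, 0.108], [-1.0, -0.001, -0.0]]
contact_force: [0.3, -1.0, -0.1]
grip_width: 0.299
```

Run:
```python
from h import *
s=snap('wrist','w1.png');np.savez('w1.npz',**s); W=cloud(s); stt()
f=np.array([.1128,.9936])
z=W[...,2]
m=(z>.095)&(z<.118)&(W[...,1]>-.06)
P=W[m];print(len(P),P.mean(0),P.min(0),P.max(0))
delta([.5524,-.0345,.089],Rdown(-f))
```

```text
t 3.85 p [ 0.5268 -0.0551  0.1864] F [ 0.5  0.6 -0.7] g 0.301
x [-0.0004  0.0002 -1.    ] y [-0.1086 -0.9941 -0.0001]
1848 [ 0.5457 -0.0403  0.1106] [ 0.374  -0.06    0.0967] [ 0.6072 -0.026   0.1163]
rot first [0.0042 0.0004 0.0001] n 1 per [0.0042 0.0004 0.0001] | trans [ 0.0974 -0.0233 -0.0231] k 3 per [ 0.0325 -0.0078 -0.0077]
```

View pics/w1.png

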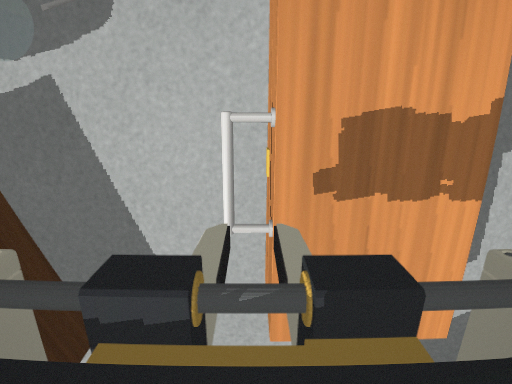

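Run:
```python
from h import *
s=dict(np.load('w1.npz')); W=cloud(s)
B=[]
for v in range(125,220,5):
    seg=W[v,215:242]; m=(seg[:,2]>.09)&(seg[:,2]<.12); B.append(seg[m].mean(0))
B=np.array(B);print(B[::3]); 
v0=W[116,235:268];print(v0[::6])
a=np.polyfit(B[:,0],B[:,1],1);print(a)
# ends: posts
for v in (112,117,122,226,229,232): print(v,W[v,225],W[v,250])
```

```text
[[ 0.5956 -0.04    0.1108]
 [ 0.5834 -0.0387  0.111 ]
 [ 0.5708 -0.0371  0.1108]
 [ 0.5579 -0.0359  0.111 ]
 [ 0.5445 -0.0346  0.1107]
 [ 0.5309 -0.0328  0.1109]
 [ 0.5168 -0.0314  0.1111]]
[[ 0.602  -0.0479  0.1106]
 [ 0.6015 -0.0528  0.1109]
 [ 0.601  -0.0577  0.1097]
 [ 0.6005 -0.0626  0.1114]
 [ 0.5999 -0.0675  0.1104]
 [ 0.5994 -0.0723  0.1115]]
[-0.1106  0.0259]
112 [ 0.6061 -0.0401  0.1111] [ 0.6039 -0.0605  0.1079]
117 [ 0.6022 -0.0397  0.1124] [ 0.5999 -0.06    0.1102]
122 [ 0.5982 -0.0392  0.1118] [ 0.5917 -0.0585 -0.0008]
226 [ 0.5388 -0.0383  0.1899] [ 0.5032 -0.0494  0.109 ]
229 [ 0.5386 -0.0387  0.1941] [ 0.5009 -0.0492  0.1107]
232 [ 0.5382 -0.039   0.1977] [ 0.4982 -0.0489  0.1111]
```

Request:
servo_tool --series '[[[0.01,-0.0115,-0.011,0.004,0,0,0.3],[0.01,-0.011,-0.011,0,0,0,0.3],[0.026,0,0,0,0,0,0.3],[0.026,0,0,0,0,0,0.3],[0.025,0,0,0,0,0,0.3],[0,0,0,0,0,0,0.3],[0,0,0,0,0,0,0]]]'

```text
clock: 4.55
position: [0.5506, -0.0369, 0.0891]
tcp_rot: [[-0.002, -0.117, -0.993], [0.0, -0.993, 0.117], [-1.0, -0.0, 0.002]]
contact_force: [0.4, -0.3, 0.1]
grip_width: 0.257
```

Request:
servo_tool --series '[[[0,0,0,0,0,0,0],[0,0,0,0,0,0,0],[0,0,0,0,0,0,0]]]'

```text
clock: 4.85
position: [0.5521, -0.035, 0.0911]
tcp_rot: [[0.004, -0.117, -0.993], [0.003, -0.993, 0.117], [-1.0, -0.003, -0.003]]
contact_force: [2.0, 7.2, -0.1]
grip_width: 0.093
```

Run:
```python
import numpy as np
ph=np.radians(13.93)+np.arange(0,25)*.07
y=-.237*np.cos(ph);x=-.237*np.sin(ph)
yr=np.round(y-y[0],3);xr=np.round(x-x[0],3)
rows=[[float(round(a,3)),float(round(b,3)),0,0,0,0,0] for a,b in zip(np.diff(xr),np.diff(yr))]
print(rows[:12]);print(rows[12:])
```

```text
[[-0.016, 0.005, 0, 0, 0, 0, 0], [-0.016, 0.005, 0, 0, 0, 0, 0], [-0.015, 0.007, 0, 0, 0, 0, 0], [-0.014, 0.008, 0, 0, 0, 0, 0], [-0.014, 0.009, 0, 0, 0, 0, 0], [-0.014, 0.009, 0, 0, 0, 0, 0], [-0.013, 0.011, 0, 0, 0, 0, 0], [-0.011, 0.011, 0, 0, 0, 0, 0], [-0.012, 0.013, 0, 0, 0, 0, 0], [-0.01, 0.013, 0, 0, 0, 0, 0], [-0.009, 0.014, 0, 0, 0, 0, 0], [-0.008, 0.014, 0, 0, 0, 0, 0]]
[[-0.008, 0.015, 0, 0, 0, 0, 0], [-0.006, 0.015, 0, 0, 0, 0, 0], [-0.005, 0.016, 0, 0, 0, 0, 0], [-0.004, 0.016, 0, 0, 0, 0, 0], [-0.003, 0.017, 0, 0, 0, 0, 0], [-0.001, 0.016, 0, 0, 0, 0, 0], [-0.001, 0.017, 0, 0, 0, 0, 0], [0.001, 0.016, 0, 0, 0, 0, 0], [0.001, 0.017, 0, 0, 0, 0, 0], [0.003, 0.016, 0, 0, 0, 0, 0], [0.004, 0.016, 0, 0, 0, 0, 0], [0.006, 0.016, 0, 0, 0, 0, 0]]
```

Request:
servo_tool --series '[[[-0.016,0.005,0,0,0,0,0],[-0.016,0.005,0,0,0,0,0],[-0.015,0.007,0,0,0,0,0],[-0.014,0.008,0,0,0,0,0],[-0.014,0.009,0,0,0,0,0],[-0.014,0.009,0,0,0,0,0],[-0.013,0.011,0,0,0,0,0],[-0.011,0.011,0,0,0,0,0],[-0.012,0.013,0,0,0,0,0],[-0.01,0.013,0,0,0,0,0],[-0.009,0.014,0,0,0,0,0],[-0.008,0.014,0,0,0,0,0]]]'

```text
clock: 6.05
position: [0.5387, -0.1537, 0.2457]
tcp_rot: [[0.007, -0.115, -0.993], [0.001, -0.993, 0.115], [-1.0, -0.002, -0.007]]
contact_force: [2.4, 4.3, 4.8]
grip_width: 0.096
```

Request:
servo_tool --series '[[[-0.008,0.015,0,0,0,0,0],[-0.006,0.015,0,0,0,0,0],[-0.005,0.016,0,0,0,0,0],[-0.004,0.016,0,0,0,0,0],[-0.003,0.017,0,0,0,0,0],[-0.001,0.016,0,0,0,0,0],[-0.001,0.017,0,0,0,0,0],[0.001,0.016,0,0,0,0,0],[0.001,0.017,0,0,0,0,0],[0.003,0.016,0,0,0,0,0],[0.004,0.016,0,0,0,0,0],[0,0,0,0,0,0,0]]]'

```text
clock: 7.25
position: [0.5169, -0.3343, 0.2607]
tcp_rot: [[0.002, -0.118, -0.993], [-0.003, -0.993, 0.118], [-1.0, 0.003, -0.003]]
contact_force: [5.1, -2.2, 2.2]
grip_width: 0.097
```

Run:
```python
from h import *
stt(); snap('side','s2.png')
f=np.array([.110,.994])
h=np.array([.5515,-.0351])-.23*f
p=np.array(env.get_state()['position']);d=(p[:2]-h)@f
print('angle',np.arctan2(p[2]+.019-.051,d)-np.radians(13.93), np.hypot(p[2]-.032,d))
```

```text
t 7.25 p [ 0.5169 -0.3343  0.2607] F [ 5.1 -2.2  2.2] g 0.097
x [ 0.0023 -0.003  -1.    ] y [-0.1181 -0.993   0.0027]
angle 1.6256267195040959 0.2395437705810775
```

View pics/s2.png

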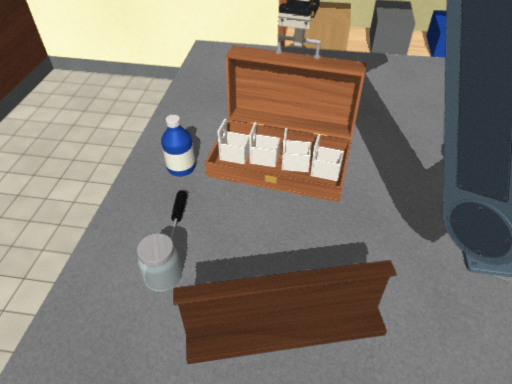

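Request:
servo_tool --series '[[[0.005,0.012,0,0,0,0,0],[0.005,0.011,0,0,0,0,0],[0,0,0,0,0,0,0.5],[0,0,0,0,0,0,0.5],[0,0,0,0,0,0,0.5],[-0.02,0,0,0,0,0,0.5],[-0.025,0,0,0,0,0,0.5],[-0.03,-0.01,0,0,0,0,0.8],[-0.02,-0.03,0,0,0,0,1],[0,-0.03,0,0,0,0,1],[0,-0.03,0,0,0,0,1],[0,-0.03,0,0,0,0,1]]]'

```text
clock: 8.5
position: [0.5282, -0.2228, 0.3456]
tcp_rot: [[-0.001, -0.116, -0.993], [0.001, -0.993, 0.116], [-1.0, -0.0, 0.001]]
contact_force: [-0.2, -0.7, -0.1]
grip_width: 0.879
```

Run:
```python
from h import *
stt(); snap('side','s3.png')
s=snap('top','t3.png');np.savez('t3.npz',**s)
s=snap('wrist','w3.png');np.savez('w3.npz',**s)
```

```text
t 8.5 p [ 0.5282 -0.2228  0.3456] F [-0.2 -0.7 -0.1] g 0.879
x [-0.0011  0.0006 -1.    ] y [-0.1157 -0.9933 -0.0005]
```

View pics/s3.png

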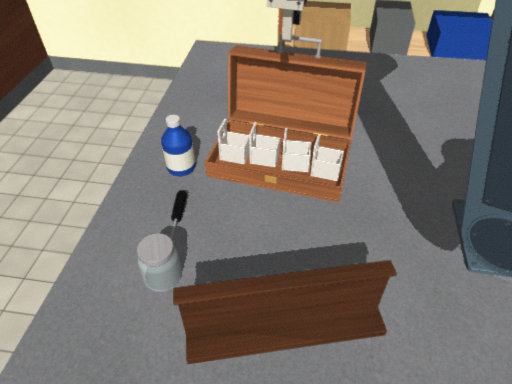

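View pics/t3.png

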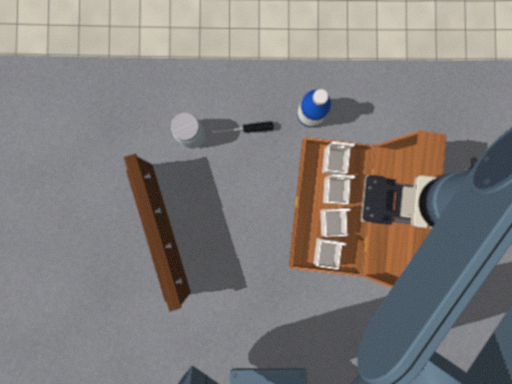

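View pics/w3.png

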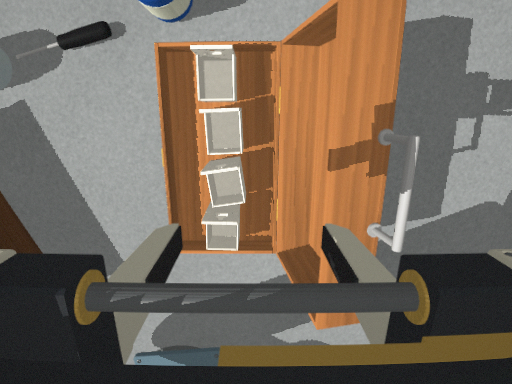

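```bash
cat >> h.py <<'E'
F=np.array([.110,.994]);F/=np.linalg.norm(F)
CC=np.array([.5515,-.0351])-.135*F   # case centre
CX=-F; CY=np.array([-CX[1],CX[0]])
def tocase(P): return np.stack([(P[:,:2]-CC)@CX,(P[:,:2]-CC)@CY,P[:,2]],1)
E
python3 - <<'E'
from h import *
for fn in ['w3.npz','t3.npz']:
    s=dict(np.load(fn));W=cloud(s);c=s['color'].astype(int)
    white=(c.min(2)>110)&((c.max(2)-c.min(2))<35)
    ok=white&(W[...,2]>.01)&(W[...,2]<.12)
    Q=tocase(W.reshape(-1,3)).reshape(W.shape)
    ok&=(abs(Q[...,0])<.089)&(abs(Q[...,1])<.17)
    P=Q[ok]
    print(fn,len(P))
    for nm,a,b in [('plate',.085,.112),('rim',.05,.075)]:
        m=(ok&(Q[...,2]>a)&(Q[...,2]<b)).astype(np.uint8)
        n,l,st,ce=cv2.connectedComponentsWithStats(m)
        for i in range(1,n):
            if st[i,4]<8: continue
            p=Q[l==i]; r=cv2.minAreaRect(p[:,:2].astype(np.float32)); print(nm,st[i,4],np.array(r[0]).round(4),np.array(r[1]).round(4),round(r[2],1),'z',p[:,2].min().round(3),p[:,2].max().round(3))
E
```

```text
w3.npz 5538
plate 279 [-0.0021  0.1572] [0.0049 0.0553] 89.6 z 0.085 0.105
plate 140 [0.0063 0.0761] [0.0553 0.0045] 2.1 z 0.09 0.105
plate 195 [ 0.0039 -0.0098] [0.0549 0.0055] 8.8 z 0.085 0.105
plate 239 [ 0.0016 -0.0919] [0.0055 0.055 ] 89.3 z 0.085 0.105
rim 499 [-0.0022  0.1251] [0.0688 0.0558] 89.8 z 0.05 0.075
rim 297 [0.0074 0.0432] [0.056  0.0688] 2.5 z 0.05 0.065
rim 398 [ 0.0082 -0.0421] [0.0559 0.0706] 8.2 z 0.05 0.075
rim 427 [ 0.0005 -0.1243] [0.07   0.0556] 88.3 z 0.05 0.075
t3.npz 2508
plate 67 [-0.003   0.1567] [0.0048 0.0553] 89.8 z 0.086 0.108
plate 57 [0.0048 0.0755] [0.0559 0.0051] 2.3 z 0.085 0.108
plate 46 [ 0.0023 -0.0099] [0.0551 0.0048] 9.0 z 0.091 0.108
plate 52 [ 0.0002 -0.092 ] [0.0051 0.0553] 88.4 z 0.092 0.106
rim 189 [-0.0025  0.1239] [0.0691 0.0574] 88.9 z 0.05 0.074
rim 164 [0.0065 0.0426] [0.0569 0.0684] 2.6 z 0.05 0.075
rim 136 [ 0.0072 -0.0431] [0.0564 0.0678] 8.1 z 0.05 0.068
rim 149 [-0.0007 -0.1246] [0.0699 0.0568] 88.2 z 0.05 0.068
```

```bash
cat >> h.py <<'E'
BX=np.array([-.3005,.954]);BX/=np.linalg.norm(BX)
BO=None
def Rcad(bx): # tool rotation for caddy +x dir bx
    by=np.array([-bx[1],bx[0]]);return Rdown(-by)
E
python3 - <<'E'
from h import *
print(env.get_state()['joints'])
mid=np.array([.479,.264])
delta(np.r_[mid-.17*BX,.23],Rcad(BX)); print(mid-.17*BX,Rcad(BX))
E
```

```text
[-0.5927  0.2526  1.2391 -0.0001  1.6505  1.0911]
rot first [-1.9889  0.0002  0.0007] n 15 per [-0.1326  0.      0.    ] | trans [ 0.1159  0.0989 -0.3088] k 10 per [ 0.0116  0.0099 -0.0309]
[0.5301 0.1019] [[ 0.      0.9538  0.3004]
 [ 0.      0.3004 -0.9538]
 [-1.      0.      0.    ]]
```

Request:
servo_tool --series '[[[0,0,0,-0.142,0,0,1],[0,0,0,-0.142,0,0,1],[0,0,0,-0.142,0,0,1],[0,0,0,-0.142,0,0,1],[0,0,0,-0.142,0,0,1],[0,0,0,-0.142,0,0,1],[0,0,0,-0.142,0,0,1],[0,0,0,-0.142,0,0,1],[0,0,0,-0.142,0,0,1],[0,0,0,-0.142,0,0,1],[0,0,0,-0.142,0,0,1],[0,0,0,-0.142,0,0,1]]]'

```text
clock: 9.85
position: [0.5283, -0.2255, 0.3451]
tcp_rot: [[-0.001, 1.0, 0.022], [0.0, 0.022, -1.0], [-1.0, -0.001, -0.0]]
contact_force: [-0.2, -0.4, -0.4]
grip_width: 0.999
```

Request:
servo_tool --series '[[[0,0,0,-0.142,0,0,1],[0,0,0,-0.142,0,0,1],[0.012,0.01,-0.031,0,0,0,1],[0.012,0.01,-0.031,0,0,0,1],[0.012,0.01,-0.031,0,0,0,1],[0.012,0.01,-0.031,0,0,0,1],[0.012,0.01,-0.031,0,0,0,1],[0.012,0.01,-0.031,0,0,0,1],[0.012,0.01,-0.031,0,0,0,1],[0.012,0.01,-0.031,0,0,0,1],[0.012,0.01,-0.031,0,0,0,1],[0.01,0.01,-0.03,0,0,0,1]]]'

```text
clock: 11.05
position: [0.5324, 0.1006, 0.2267]
tcp_rot: [[-0.001, 0.955, 0.296], [-0.001, 0.296, -0.955], [-1.0, -0.002, 0.0]]
contact_force: [-0.5, -0.0, 0.9]
grip_width: 0.998
```

Run:
```python
from h import *
stt()
s=snap('wrist','w4.png');np.savez('w4.npz',**s)
print([(round(r['confidence'],2),towld(s,r['point']).round(4)) for r in finder.recognise('screw1','wrist')])
s=snap('top','t4.png');np.savez('t4.npz',**s)
```

```text
t 11.05 p [0.5324 0.1006 0.2267] F [-0.5 -0.   0.9] g 0.998
x [-0.0014 -0.0006 -1.    ] y [ 0.9552  0.2959 -0.0015]
[(0.67, array([0.4744, 0.2624, 0.0662]))]
```

View pics/w4.png

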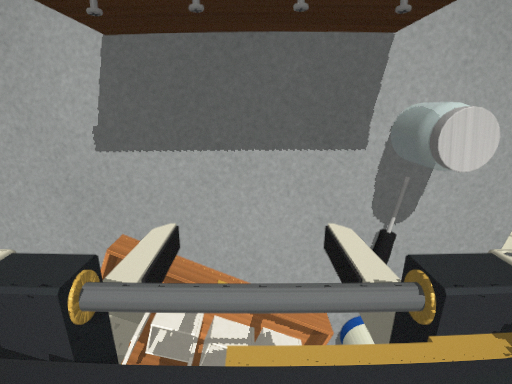

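View pics/t4.png

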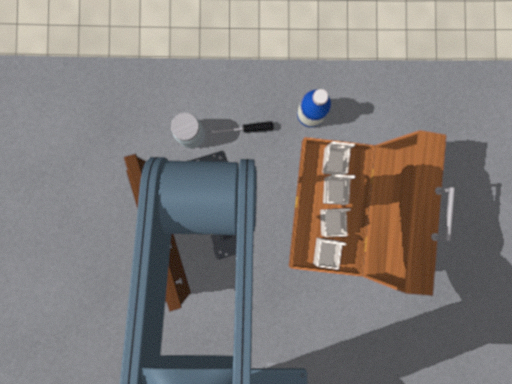

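Run:
```python
from h import *
s=dict(np.load('w4.npz'));W=cloud(s);c=s['color'].astype(int)
z=W[...,2]
sub=np.zeros(z.shape,bool);sub[:33]=True
brown=sub&(c[...,0]-c[...,2]>15)&(z>.01)&(z<.143)
P=W[brown];ctr=P.mean(0)
for _ in range(3):
    ctr=P.mean(0);u,sv,vt=np.linalg.svd(P-ctr,full_matrices=False);n=vt[2];d=(P-ctr)@n;P=P[abs(d)<.004]
n=n*np.sign(-n[1]);print('plane n',n,'ctr',ctr,len(P),d.std(), 'zrange',P[:,2].min(),P[:,2].max())
dist=(W-ctr)@n
m=(sub&(dist>.004)&(dist<.03)&(z>.1)&(z<.145)).astype(np.uint8)
k,l,st,ce=cv2.connectedComponentsWithStats(m)
nh=np.r_[n[:2],0];nh/=np.linalg.norm(nh)
for i in range(1,k):
    if st[i,4]<5: continue
    p=W[l==i];dd=dist[l==i];h=p[dd>.0085]
    t=p@np.array([-nh[1],nh[0],0])
    print(st[i],dd.max(),p.mean(0),'z',p[:,2].min(),p[:,2].max(),'along mid',(t.min()+t.max())/2,t.max()-t.min(),'mean',t.mean())
print('nh',nh, 'face offset',ctr@nh, 'cap')
# top0 cap
s0=dict(np.load('top0.npz'));W0=cloud(s0);m=(abs(W0[...,2]-.146)<.006)&(W0[...,1]>.15)
q=W0[m]; o=q@nh;t=q@np.array([-nh[1],nh[0],0]);print(np.percentile(o,[0,2,50,98,100]),np.percentile(t,[0,1,99,100]))
```

```text
plane n [ 0.3028 -0.953   0.0006] ctr [0.475  0.264  0.0681] 10396 0.00036137046692724466 zrange 0.010001557835755678 0.12669120094292105
[ 86   1  17  16 164] 0.013892883693765169 [0.3572 0.2156 0.1265] z 0.11906030948332734 0.13154069733672602 along mid 0.40498657734619553 0.012267119667073834 mean 0.4056683889631544
[189   0  15  13 130] 0.013828382059979404 [0.4403 0.2414 0.1267] z 0.1202030525870565 0.13119670057868282 along mid 0.4925784337288758 0.011844639811022628 mean 0.4927507115802343
[293   0  16  12 138] 0.013635458359360374 [0.5235 0.2675 0.1271] z 0.11953035048976567 0.13206621299154417 along mid 0.5802727032417831 0.0130237946916133 mean 0.5799168232088892
[395   0  17  14 151] 0.014001945146053893 [0.6061 0.2944 0.1268] z 0.12095705367981123 0.13175983220455487 along mid 0.6673593382646283 0.013077451906199689 mean 0.6667908292124578
nh [ 0.3028 -0.953   0.    ] face offset -0.10777070608445061 cap
[-0.1372 -0.1356 -0.121  -0.1069 -0.1058] [0.3477 0.3519 0.7217 0.7257]
```

```bash
cat >> h.py <<'E'
NH=np.array([.3028,-.953]);NH/=np.linalg.norm(NH);BX=-NH;AL=np.array([-NH[1],NH[0]])
TS=[.4043,.4923,.5803,.6680]
def screw(i): return -.1078*NH+AL*TS[i]
def cad(cx,cy,yawdeg):
    a=np.radians(yawdeg);o=CC+cx*CX+cy*CY
    bx=np.cos(a)*CY-np.sin(a)*CX
    return o,bx
def hang(i,gap,graspoff=.003): # TCP xy for caddy with plate back at gap from face, tool origin graspoff toward front
    return screw(i)+NH*(.035+gap+graspoff)
E
python3 - <<'E'
from h import *
o,bx=cad(-.0002,-.1245,-1.7)
p=o-.003*bx; print('D',o,p)
delta(np.r_[p,.16],Rcad(bx))
E
```

```text
D [ 0.4129 -0.1554] [ 0.41  -0.155]
rot first [2.0142 0.0024 0.002 ] n 15 per [0.1343 0.0002 0.0001] | trans [0.0665 0.2704 0.0853] k 9 per [0.0074 0.03   0.0095]
```

Request:
servo_tool --series '[[[0,0,0,0.144,0,0,1],[0,0,0,0.144,0,0,1],[0,0,0,0.144,0,0,1],[0,0,0,0.144,0,0,1],[0,0,0,0.144,0,0,1],[0,0,0,0.144,0,0,1],[0,0,0,0.144,0,0,1],[0,0,0,0.144,0,0,1],[0,0,0,0.144,0,0,1],[0,0,0,0.144,0,0,1],[0,0,0,0.144,0,0,1],[0,0,0,0.144,0,0,1]]]'

```text
clock: 12.4
position: [0.5332, 0.0982, 0.228]
tcp_rot: [[0.0, 0.136, -0.991], [-0.001, -0.991, -0.136], [-1.0, 0.001, -0.0]]
contact_force: [-0.2, -0.4, 0.1]
grip_width: 1.001
```

Request:
servo_tool --series '[[[0,0,0,0.144,0,0,1],[0,0,0,0.144,0,0,1],[0.007,0.03,0.0095,0,0,0,1],[0.007,0.03,0.0095,0,0,0,1],[0.007,0.03,0.0095,0,0,0,1],[0.007,0.03,0.0095,0,0,0,1],[0.007,0.03,0.0095,0,0,0,1],[0.007,0.03,0.0095,0,0,0,1],[0.007,0.03,0.0095,0,0,0,1],[0.007,0.03,0.0095,0,0,0,1],[0.007,0.03,0.0095,0,0,0,1],[0,0,0,0,0,0,1]]]'

```text
clock: 13.6
position: [0.4073, -0.1587, 0.1643]
tcp_rot: [[-0.002, -0.149, -0.989], [-0.001, -0.989, 0.149], [-1.0, 0.001, 0.001]]
contact_force: [0.1, 0.4, 0.6]
grip_width: 1.001
```

```bash
cat >> h.py <<'E'
def fit(fn,img,tag=True):
    s=snap(fn,img);W=cloud(s);c=s['color'].astype(int)
    white=(c.min(2)>100)&((c.max(2)-c.min(2))<40)
    ok=white&(W[...,2]>.01)&(W[...,2]<.12)
    Q=tocase(W.reshape(-1,3)).reshape(W.shape)
    ok&=(abs(Q[...,0])<.089)&(abs(Q[...,1])<.172)
    for nm,a,b in [('plate',.085,.112),('rim',.05,.075)]:
        m=(ok&(Q[...,2]>a)&(Q[...,2]<b)).astype(np.uint8)
        n,l,st,ce=cv2.connectedComponentsWithStats(m)
        for i in range(1,n):
            if st[i,4]<25: continue
            p=Q[l==i]; r=cv2.minAreaRect(p[:,:2].astype(np.float32)); print(fn,nm,st[i,4],np.array(r[0]).round(4),np.array(r[1]).round(4),round(r[2],1))
    return s
E
python3 - <<'E'
from h import *
stt()
fit('wrist','w5.png');fit('top','t5.png')
o,bx=cad(-.0002,-.1245,-1.7)
delta(np.r_[o-.003*bx,.038],Rcad(bx))
E
```

```text
t 13.6 p [ 0.4073 -0.1587  0.1643] F [0.1 0.4 0.6] g 1.001
x [-0.0017 -0.0013 -1.    ] y [-0.1489 -0.9889  0.0015]
wrist plate 767 [ 0.0036 -0.0104] [0.0554 0.0057] 8.3
wrist plate 631 [ 0.001  -0.0922] [0.0055 0.0553] 87.7
wrist rim 771 [0.0079 0.0258] [0.0556 0.0349] 2.3
wrist rim 1199 [ 0.008 -0.042] [0.0559 0.07  ] 8.4
wrist rim 272 [ 0.0011 -0.0921] [0.005  0.0548] 88.5
wrist rim 757 [-0.     -0.1311] [0.0569 0.056 ] 88.7
top plate 72 [-0.0033  0.1569] [0.0547 0.0058] 0.5
top plate 59 [0.005  0.0757] [0.0549 0.0053] 1.9
top plate 49 [ 0.0031 -0.0102] [0.0563 0.0049] 7.9
top plate 53 [ 0.0004 -0.092 ] [0.005  0.0557] 88.5
top rim 188 [-0.0026  0.1244] [0.0566 0.0701] 0.1
top rim 160 [0.0066 0.0429] [0.0562 0.0689] 2.3
top rim 138 [ 0.0075 -0.043 ] [0.0569 0.068 ] 8.3
rot first [-0.008   0.     -0.0002] n 1 per [-0.008   0.     -0.0002] | trans [ 0.1269 -0.0015 -0.001 ] k 4 per [ 0.0317 -0.0004 -0.0002]
```

View pics/w5.png

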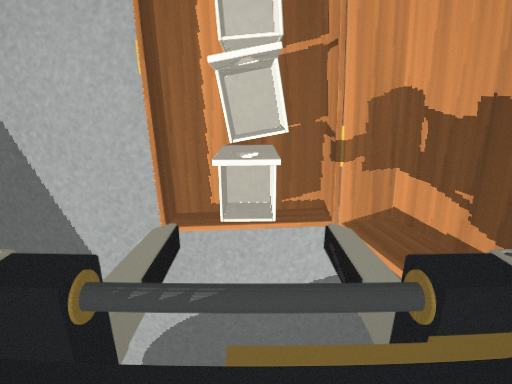

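Run:
```python
from h import *
s=snap('wrist'); st=env.get_state();p=np.array(st['position']);R=np.array(st['tcp_rot'])
print(s['intrinsics'],s['R'][2],-s['R'].T@s['t']-p)
for q in [p,p+R@[0,.0465,0],p+R@[0,-.0465,0],p+R@[-.02,.0465,0],[p[0],p[1],.06],[.4129,-.1554,.064]]: print(q,proj(s,[q]))
W=cloud(s)
for v in (226,230,240):print(W[v,176],W[v,330])
```

```text
[[283.9149   0.     251.47  ]
 [  0.     283.9149 192.2933]
 [  0.       0.       1.    ]] [-0.2754  0.0402 -0.9605] [ 0.0765 -0.0121  0.165 ]
[ 0.4092 -0.1555  0.165 ] [[250.1814 237.0831]]
[ 0.4024 -0.2015  0.165 ] [[323.2056 236.8468]]
[ 0.416  -0.1095  0.165 ] [[177.1752 237.018 ]]
[ 0.4024 -0.2015  0.185 ] [[331.6488 251.8583]]
[np.float64(0.40919401724619753), np.float64(-0.15549468608475267), 0.06] [[250.5668 191.4784]]
[0.4129, -0.1554, 0.064] [[249.8977 189.0014]]
[ 0.4234 -0.1103  0.1647] [ 0.4106 -0.2056  0.1679]
[ 0.422  -0.1109  0.1681] [ 0.4094 -0.2047  0.1711]
[ 0.4163 -0.1102  0.1702] [ 0.4059 -0.2029  0.1772]
```

Request:
servo_tool --series '[[[0.02,0,-0.001,-0.008,0,0,1],[0.027,0,0,0,0,0,1],[0.027,0,0,0,0,0,1],[0.027,0,0,0,0,0,1],[0.026,0,0,0,0,0,1],[0,0,0,0,0,0,1],[0,0,0,0,0,0,0],[0,0,0,0,0,0,0],[0,0,0,0,0,0,0],[0,0,0,0,0,0,0]]]'

```text
clock: 14.75
position: [0.411, -0.1552, 0.0387]
tcp_rot: [[0.002, -0.136, -0.991], [-0.001, -0.991, 0.136], [-1.0, 0.001, -0.002]]
contact_force: [-0.9, 0.8, -0.3]
grip_width: 0.71
```

Run:
```python
from h import *
stt();snap('side','s6.png')
```

```text
t 14.75 p [ 0.411  -0.1552  0.0387] F [-0.9  0.8 -0.3] g 0.71
x [ 0.0018 -0.0013 -1.    ] y [-0.1356 -0.9908  0.001 ]
```

View pics/s6.png

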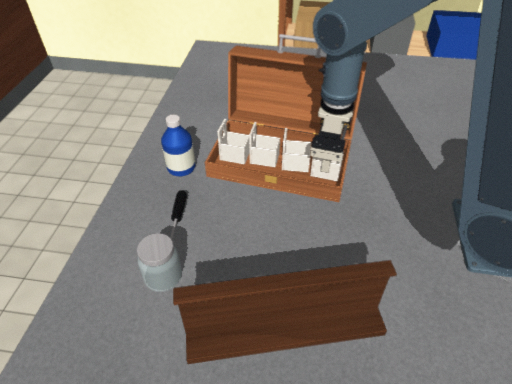

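Request:
servo_tool --series '[[[0,0,0,0,0,0,0],[0,0,0,0,0,0,0],[0,0,0,0,0,0,0],[0,0,0,0,0,0,0],[0,0,0,0,0,0,0]]]'

```text
clock: 15.3
position: [0.4106, -0.1551, 0.0383]
tcp_rot: [[0.001, -0.136, -0.991], [-0.001, -0.991, 0.136], [-1.0, 0.001, -0.001]]
contact_force: [-0.6, 0.9, 6.7]
grip_width: 0.6
```

Request:
servo_tool --series '[[[-0.01,0,0,0,0,0,0],[-0.02,0,0,0,0,0,0],[-0.025,0,0,0,0,0,0],[-0.025,0,0,0,0,0,0],[-0.025,0,0,0,0,0,0],[-0.02,0,0,0,0,0,0],[0,0,0,0,0,0,0]]]'

```text
clock: 16.0
position: [0.4116, -0.1557, 0.1653]
tcp_rot: [[0.004, -0.136, -0.991], [-0.003, -0.991, 0.136], [-1.0, 0.002, -0.005]]
contact_force: [0.4, -0.5, -2.2]
grip_width: 0.602
```

Run:
```python
from h import *
stt()
print('hang0 pre',hang(0,.022))
delta(np.r_[hang(0,.022),.165],Rcad(BX))
```

```text
t 16.0 p [ 0.4116 -0.1557  0.1653] F [ 0.4 -0.5 -2.2] g 0.602
x [ 0.0044 -0.003  -1.    ] y [-0.1357 -0.9907  0.0024]
hang0 pre [0.3708 0.168 ]
rot first [-2.0146 -0.0006 -0.0063] n 15 per [-0.1343 -0.     -0.0004] | trans [ 0.0003  0.0591 -0.3208] k 10 per [ 0.      0.0059 -0.0321]
```

Request:
servo_tool --series '[[[0,0,0,-0.144,0,0,0],[0,0,0,-0.144,0,0,0],[0,0,0,-0.144,0,0,0],[0,0,0,-0.144,0,0,0],[0,0,0,-0.144,0,0,0],[0,0,0,-0.144,0,0,0],[0,0,0,-0.144,0,0,0],[0,0,0,-0.144,0,0,0],[0,0,0,-0.144,0,0,0],[0,0,0,-0.144,0,0,0],[0,0,0,-0.144,0,0,0],[0,0,0,-0.144,0,0,0]]]'

```text
clock: 17.2
position: [0.4094, -0.1542, 0.1612]
tcp_rot: [[-0.002, 1.0, 0.027], [0.002, 0.027, -1.0], [-1.0, -0.002, -0.002]]
contact_force: [0.2, -0.9, -2.3]
grip_width: 0.602
```

Request:
servo_tool --series '[[[0,0,0,-0.144,0,0,0],[0,0,0,-0.142,0,0,0],[0,0.006,-0.032,0,0,0,0],[0,0.006,-0.032,0,0,0,0],[0,0.006,-0.032,0,0,0,0],[0,0.006,-0.032,0,0,0,0],[0,0.006,-0.032,0,0,0,0],[0,0.006,-0.032,0,0,0,0],[0,0.006,-0.032,0,0,0,0],[0,0.006,-0.032,0,0,0,0],[0,0.006,-0.032,0,0,0,0],[0,0,0,0,0,0,0]]]'

```text
clock: 18.4
position: [0.3727, 0.139, 0.1614]
tcp_rot: [[-0.003, 0.952, 0.306], [0.001, 0.306, -0.952], [-1.0, -0.002, -0.002]]
contact_force: [-0.2, -0.7, -2.7]
grip_width: 0.602
```

Run:
```python
from h import *
stt()
delta(np.r_[hang(0,.022),.0883],Rcad(BX))
s=snap('side','s7.png');s=snap('top','t7.png')
s=snap('wrist','w7.png')
```

```text
t 18.4 p [0.3727 0.139  0.1614] F [-0.2 -0.7 -2.7] g 0.602
x [-0.0028  0.0013 -1.    ] y [ 0.952   0.306  -0.0022]
rot first [ 0.0033 -0.0021  0.0022] n 1 per [ 0.0033 -0.0021  0.0022] | trans [ 0.0731  0.007  -0.0282] k 3 per [ 0.0244  0.0023 -0.0094]
```

View pics/s7.png

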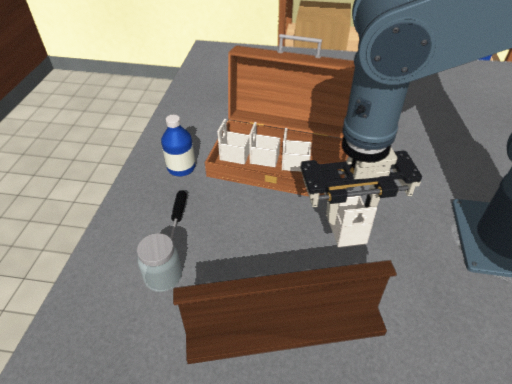

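View pics/w7.png

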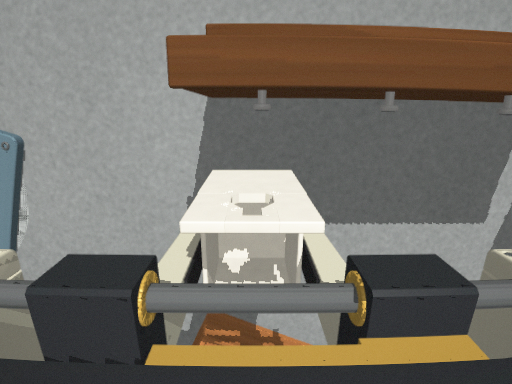

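```bash
cat >> h.py <<'E'
def held(i,img=None):
    """plate pose vs screw i in board frame using wrist camera"""
    s=snap('wrist',img);W=cloud(s);c=s['color'].astype(int);st=env.get_state();p=np.array(st['position'])
    white=(c.min(2)>120)&((c.max(2)-c.min(2))<40)
    top=p[2]-.0323+.098
    S=screw(i)
    d=(W[...,:2]-S)@NH; a=(W[...,:2]-S)@AL
    ta=(p[:2]-S)@AL;td=(p[:2]-S)@NH
    m=white&(abs(a-ta)<.033)&(d<td-.02)&(d>td-.045)&(abs(W[...,2]-top)<.006)
    print('tcp d,a',td.round(4),ta.round(4),'expected plate back d',(td-.038).round(4))
    P=np.stack([d[m],a[m]],1);z=W[...,2][m]
    r=cv2.minAreaRect(P.astype(np.float32))
    print(len(P),'plate d',P[:,0].min().round(4),P[:,0].max().round(4),'a',P[:,1].min().round(4),P[:,1].max().round(4),'z',np.percentile(z,[50,95]).round(4),'exp',top.round(4),'rect',r)
    # screw heads
    m2=(W[...,2]>.118)&(W[...,2]<.136)&(d>.004)&(d<.018)&(abs(a)<.03)&~white
    if m2.sum()>5: print('screw',m2.sum(),'a',a[m2].min().round(4),a[m2].max().round(4),'d max',d[m2].max().round(4),'z',W[...,2][m2].min().round(4),W[...,2][m2].max().round(4))
    return s
E
python3 - <<'E'
from h import *
held(0,'w8.png')
E
```

```text
tcp d,a 0.0921 -0.0065 expected plate back d 0.0541
2343 plate d 0.054 0.0601 a -0.0345 0.0216 z [0.2263 0.2274] exp 0.2277 rect ((0.057063791900873184, -0.006477314978837967), (0.00613960437476635, 0.05611402541399002), 0.049640923738479614)
screw 171 a -0.0063 0.006 d max 0.0126 z 0.1231 0.1318
```

Request:
servo_tool --series '[[[0.013,0.0035,-0.015,0.002,0,0,0],[0.02,0.003,-0.014,0,0,0,0],[0.02,0,0,0,0,0,0],[0.02,0,0,0,0,0,0],[0,0,0,0,0,0,0]]]'

```text
clock: 19.1
position: [0.3703, 0.1643, 0.0875]
tcp_rot: [[-0.006, 0.954, 0.298], [-0.001, 0.298, -0.954], [-1.0, -0.006, -0.001]]
contact_force: [-1.4, -0.1, -2.9]
grip_width: 0.601
```

Run:
```python
from h import *
stt();held(0,'w9.png')
delta(np.r_[hang(0,.002),.0883],Rcad(BX))
```

```text
t 19.1 p [0.3703 0.1643 0.0875] F [-1.4 -0.1 -2.9] g 0.601
x [-0.0055 -0.001  -1.    ] y [ 0.9544  0.2985 -0.0056]
tcp d,a 0.0634 -0.0006 expected plate back d 0.0254
2209 plate d 0.0257 0.0318 a -0.0293 0.0273 z [0.152  0.1531] exp 0.1545 rect ((0.028785085305571556, -0.0009921751916408539), (0.05651343613862991, 0.00605586776509881), 89.81036376953125)
screw 190 a -0.0064 0.006 d max 0.0133 z 0.1217 0.1317
rot first [-0.0045 -0.0004  0.0034] n 1 per [-0.0045 -0.0004  0.0034] | trans [ 0.0005  0.0006 -0.0234] k 1 per [ 0.0005  0.0006 -0.0234]
```

View pics/w9.png

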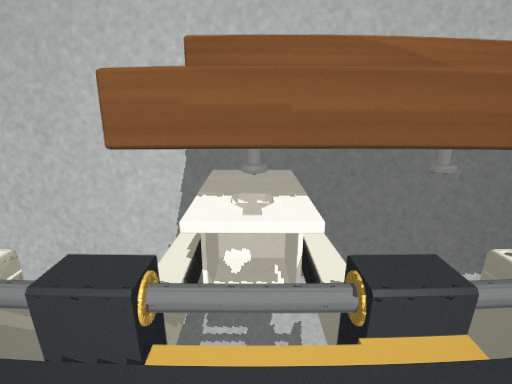

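Request:
servo_tool --series '[[[-0.001,0.0006,-0.006,-0.004,0,0.003,0],[0,0,-0.006,0,0,0,0],[0,0,-0.006,0,0,0,0],[0,0,-0.0055,0,0,0,0],[0,0,0,0,0,0,0],[0,0,0,0,0,0,0]]]'

```text
clock: 19.75
position: [0.3655, 0.1886, 0.0908]
tcp_rot: [[0.003, 0.952, 0.305], [0.001, 0.305, -0.952], [-1.0, 0.003, 0.0]]
contact_force: [-0.4, 0.5, -1.7]
grip_width: 0.601
```

Run:
```python
from h import *
stt();held(0,'w10.png')
delta(np.r_[hang(0,.002),.0703],Rcad(BX))
```

```text
t 19.75 p [0.3655 0.1886 0.0908] F [-0.4  0.5 -1.7] g 0.601
x [ 0.0032  0.0009 -1.    ] y [0.9523 0.3051 0.0033]
tcp d,a 0.0389 0.0012 expected plate back d 0.0009
2371 plate d 0.0011 0.0071 a -0.027 0.0292 z [0.1553 0.1564] exp 0.1564 rect ((0.004138875287026167, 0.001095810905098915), (0.05628830939531326, 0.00596426147967577), 89.90779876708984)
screw 38 a -0.0031 0.0053 d max 0.0096 z 0.1208 0.128
rot first [ 0.002   0.0002 -0.0031] n 1 per [ 0.002   0.0002 -0.0031] | trans [ 0.0204 -0.0012  0.0011] k 1 per [ 0.0204 -0.0012  0.0011]
```

View pics/w10.png

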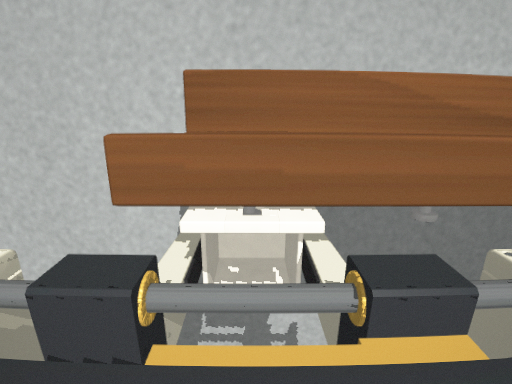

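Request:
servo_tool --series '[[[0,-0.001,0.001,0.002,0,-0.003,0],[0.005,0,0,0,0,0,0],[0.005,0,0,0,0,0,0],[0.005,0,0,0,0,0,0],[0.004,0,0,0,0,0,0],[0.002,0,0,0,0,0,0],[0,0,0,0,0,0,0]]]'

```text
clock: 20.5
position: [0.3648, 0.1871, 0.0697]
tcp_rot: [[-0.001, 0.953, 0.302], [0.0, 0.302, -0.953], [-1.0, -0.001, -0.0]]
contact_force: [-2.6, 0.7, 2.4]
grip_width: 0.599
```

Run:
```python
from h import *
stt();held(0,'w11.png')
delta(np.r_[hang(0,.002),.0703],Rcad(BX))
```

```text
t 20.5 p [0.3648 0.1871 0.0697] F [-2.6  0.7  2.4] g 0.599
x [-0.0006  0.0002 -1.    ] y [ 0.9533  0.3022 -0.0005]
tcp d,a 0.0399 -0.0 expected plate back d 0.0019
1721 plate d 0.0028 0.0123 a -0.0278 0.0283 z [0.1347 0.1356] exp 0.1354 rect ((0.0075911604799330235, 0.00022995658218860626), (0.009458497166633606, 0.0560423769056797), 0.10848014801740646)
rot first [-0.0006 -0.0003  0.0004] n 1 per [-0.0006 -0.0003  0.0004] | trans [-0.0006  0.      0.0001] k 1 per [-0.0006  0.      0.0001]
```

Request:
servo_tool --series '[[[0,0,0,0,0,0,0.72],[0,0,0,0,0,0,0.72],[0,0,0,0,0,0,0.72],[-0.01,0,0,0,0,0,0.72],[-0.025,0,0,0,0,0,0.72],[-0.03,0,0,0,0,0,0.72],[-0.03,0,0.01,0,0,0,0.72],[-0.03,0,0.02,0,0,0,1],[0,0,0.03,0,0,0,1],[0,0,0.03,0,0,0,1],[0,0,0.03,0,0,0,1]]]'

```text
clock: 21.65
position: [0.4017, 0.0716, 0.1959]
tcp_rot: [[0.002, 0.953, 0.303], [-0.0, 0.303, -0.953], [-1.0, 0.002, 0.001]]
contact_force: [-0.2, -0.5, -0.3]
grip_width: 0.985
```

```bash
cat >> h.py <<'E'
def hung(cam,img=None):
    s=snap(cam,img);W=cloud(s);c=s['color'].astype(int)
    white=(c.min(2)>100)&((c.max(2)-c.min(2))<45)
    for i in range(4):
        S=screw(i);d=(W[...,:2]-S)@NH; a=(W[...,:2]-S)@AL;z=W[...,2]
        m=white&(abs(a)<.04)&(d>-.01)&(d<.09)&(z>.03)&(z<.2)
        if m.sum()<30: print(cam,i,'none');continue
        p=m&(z>.115)
        r=m&(d>.012)&(z>.085)&(z<.11)
        print(cam,i,m.sum(),'top z',np.percentile(z[p],95).round(4) if p.any() else None,'a',np.percentile(a[m],[1,99]).round(4),'d',np.percentile(d[m],[1,99]).round(4),'rimz',np.median(z[r]).round(4) if r.any() else None, 'rim a-fit', np.percentile(a[r],[1,99]).round(4) if r.any() else None)
    return s
E
python3 - <<'E'
from h import *
stt();hung('wrist','w12.png');hung('top','t12.png');fit('top',None);fit('wrist',None)
print(env.get_state()['joints'])
E
```

```text
t 21.65 p [0.4017 0.0716 0.1959] F [-0.2 -0.5 -0.3] g 0.985
x [ 0.002  -0.0002 -1.    ] y [0.9531 0.3028 0.0018]
wrist 0 6199 top z 0.1352 a [-0.0271  0.0274] d [0.0055 0.0705] rimz 0.0926 rim a-fit [-0.0278  0.0282]
wrist 1 32 top z 0.1306 a [-0.0046  0.0028] d [0.0036 0.0113] rimz None rim a-fit None
wrist 2 none
wrist 3 none
top 0 194 top z 0.1377 a [-0.0052  0.0291] d [0.0028 0.0721] rimz 0.094 rim a-fit [0.0126 0.029 ]
top 1 none
top 2 none
top 3 none
top plate 72 [-0.0029  0.1568] [0.0053 0.0552] 89.6
top plate 62 [0.005  0.0756] [0.0546 0.0054] 2.3
top plate 46 [ 0.0025 -0.0099] [0.0547 0.0046] 9.0
top rim 191 [-0.0027  0.1242] [0.0566 0.0699] 0.9
top rim 160 [0.0067 0.0429] [0.0568 0.0691] 1.4
top rim 131 [ 0.0072 -0.0425] [0.0565 0.066 ] 7.5
wrist rim 30 [-0.0154 -0.0743] [0.0055 0.0151] 26.0
[-0.0972  0.0157  1.8827  0.0004  1.2429 -0.4022]
```

View pics/w12.png

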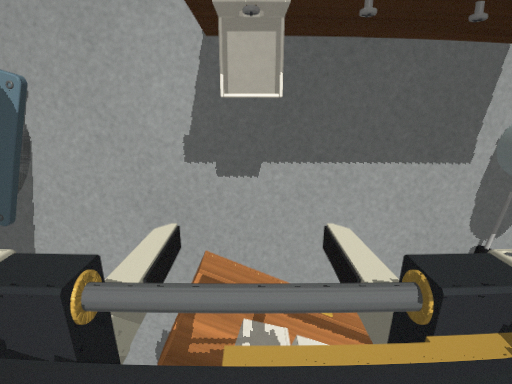

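Run:
```python
from h import *
o,bx=cad(.0078,-.0425,8.3)
R=Rcad(bx); p=o-.003*bx-.006*R[:2,1]; print(o,p)
delta(np.r_[p,.16],R)
```

```text
[ 0.4936 -0.1724] [ 0.4903 -0.1665]
rot first [ 1.841  -0.0005 -0.0001] n 14 per [ 0.1315 -0.     -0.    ] | trans [ 0.0351  0.2417 -0.0807] k 8 per [ 0.0044  0.0302 -0.0101]
```

Request:
servo_tool --series '[[[0,0,0.02,0.1416,0,0,1],[0,0,0,0.1416,0,0,1],[0,0,0,0.1416,0,0,1],[0,0,0,0.1416,0,0,1],[0,0,0,0.1416,0,0,1],[0,0,0,0.1416,0,0,1],[0,0,0,0.1416,0,0,1],[0,0,0,0.1416,0,0,1],[0,0,0,0.1416,0,0,1],[0,0,0,0.1416,0,0,1],[0,0,0,0.1416,0,0,1],[0,0,0,0.1416,0,0,1]]]'

```text
clock: 23.05
position: [0.4067, 0.0549, 0.1948]
tcp_rot: [[-0.0, 0.173, -0.985], [0.0, -0.985, -0.173], [-1.0, -0.001, 0.0]]
contact_force: [0.1, -0.6, 0.2]
grip_width: 0.997
```

Request:
servo_tool --series '[[[0,0,0,0.1416,0,0,1],[0.0045,0.028,-0.01,0,0,0,1],[0.0045,0.028,-0.01,0,0,0,1],[0.0045,0.028,-0.01,0,0,0,1],[0.0045,0.028,-0.01,0,0,0,1],[0.0045,0.028,-0.01,0,0,0,1],[0.0045,0.028,-0.01,0,0,0,1],[0.0045,0.028,-0.01,0,0,0,1],[0.0045,0.028,-0.01,0,0,0,1],[0,0,0,0,0,0,1]]]'

```text
clock: 24.05
position: [0.4967, -0.169, 0.1582]
tcp_rot: [[0.0, 0.036, -0.999], [-0.001, -0.999, -0.036], [-1.0, 0.001, -0.0]]
contact_force: [-0.4, 0.8, -0.3]
grip_width: 0.997
```

Run:
```python
from h import *
stt();fit('wrist','w13.png');fit('top','t13.png')
o,bx=cad(.0078,-.0425,8.3)
R=Rcad(bx); p=o-.003*bx-.006*R[:2,1]
delta(np.r_[p,.038],R)
```

```text
t 24.05 p [ 0.4967 -0.169   0.1582] F [-0.4  0.8 -0.3] g 0.997
x [ 0.0001 -0.0005 -1.    ] y [ 0.0358 -0.9994  0.0005]
wrist plate 771 [0.0059 0.0758] [0.0557 0.0049] 2.5
wrist plate 675 [ 0.003 -0.01 ] [0.055  0.0053] 8.2
wrist rim 885 [-0.002   0.1115] [0.0559 0.0443] 0.2
wrist rim 1228 [0.0073 0.0437] [0.0561 0.0699] 2.3
wrist rim 321 [ 0.0034 -0.01  ] [0.0555 0.0054] 8.4
wrist rim 769 [ 0.009  -0.0491] [0.0558 0.0544] 8.3
top plate 70 [-0.0028  0.1568] [0.0054 0.0551] 89.4
top plate 60 [0.0053 0.0757] [0.0552 0.0051] 2.2
top rim 194 [-0.0026  0.124 ] [0.0695 0.0563] 89.7
top rim 163 [0.0066 0.0428] [0.0561 0.0688] 2.1
rot first [0.0024 0.0009 0.0012] n 1 per [0.0024 0.0009 0.0012] | trans [0.1204 0.     0.0051] k 4 per [0.0301 0.     0.0013]
```

View pics/w13.png

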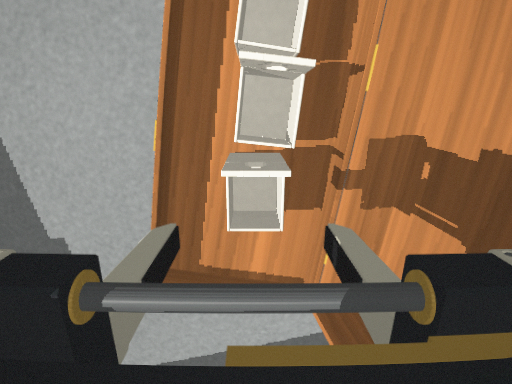

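Request:
servo_tool --series '[[[0.015,0,0.005,0.002,0,0,1],[0.026,0,0,0,0,0,1],[0.027,0,0,0,0,0,1],[0.027,0,0,0,0,0,1],[0.025,0,0,0,0,0,1],[0,0,0,0,0,0,1],[0,0,0,0,0,0,0],[0,0,0,0,0,0,0],[0,0,0,0,0,0,0],[0,0,0,0,0,0,0],[0,0,0,0,0,0,0],[0,0,0,0,0,0,0]]]'

```text
clock: 25.35
position: [0.4913, -0.1684, 0.0396]
tcp_rot: [[0.002, 0.035, -0.999], [-0.002, -0.999, -0.035], [-1.0, 0.002, -0.002]]
contact_force: [-0.4, -2.7, 6.0]
grip_width: 0.599
```

Request:
servo_tool --series '[[[0,0,0,0,0,0,0],[0,0,0,0,0,0,0],[0,0,0,0,0,0,0]]]'

```text
clock: 25.65
position: [0.4913, -0.1684, 0.0396]
tcp_rot: [[0.002, 0.035, -0.999], [-0.002, -0.999, -0.035], [-1.0, 0.002, -0.002]]
contact_force: [-0.3, -3.0, 6.0]
grip_width: 0.6
```

Request:
servo_tool --series '[[[-0.01,0,0,0,0,0,0],[-0.02,0,0,0,0,0,0],[-0.025,0,0,0,0,0,0],[-0.025,0,0,0,0,0,0],[-0.025,0,0,0,0,0,0],[-0.02,0,0,0,0,0,0],[0,0,0,0,0,0,0]]]'

```text
clock: 26.35
position: [0.4917, -0.168, 0.1664]
tcp_rot: [[0.004, 0.035, -0.999], [-0.002, -0.999, -0.035], [-1.0, 0.002, -0.004]]
contact_force: [0.9, -0.1, -2.5]
grip_width: 0.597
```

Run:
```python
from h import *
stt();snap('wrist','w14.png')
delta(np.r_[hang(1,.04),.165],Rcad(BX))
```

```text
t 26.35 p [ 0.4917 -0.168   0.1664] F [ 0.9 -0.1 -2.5] g 0.597
x [ 0.0042 -0.0021 -1.    ] y [ 0.035  -0.9994  0.0022]
rot first [-1.8434 -0.0005 -0.0022] n 14 per [-0.1317 -0.     -0.0002] | trans [-0.0005  0.0752 -0.3381] k 10 per [-0.      0.0075 -0.0338]
```

View pics/w14.png

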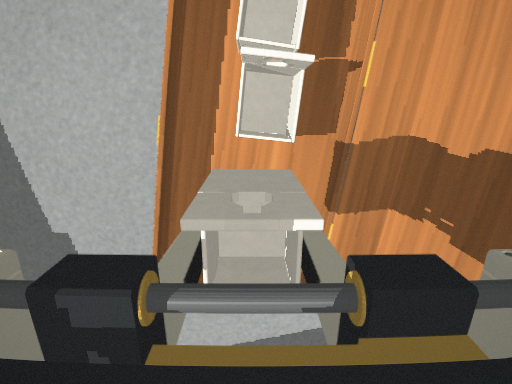

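Request:
servo_tool --series '[[[0,0,0,-0.1418,0,0,0],[0,0,0,-0.1418,0,0,0],[0,0,0,-0.1418,0,0,0],[0,0,0,-0.1418,0,0,0],[0,0,0,-0.1418,0,0,0],[0,0,0,-0.1418,0,0,0],[0,0,0,-0.1418,0,0,0],[0,0,0,-0.1418,0,0,0],[0,0,0,-0.1418,0,0,0],[0,0,0,-0.1418,0,0,0],[0,0,0,-0.1418,0,0,0],[0,0,0,-0.1418,0,0,0]]]'

```text
clock: 27.6
position: [0.4892, -0.1667, 0.1615]
tcp_rot: [[-0.003, 0.985, 0.171], [0.002, 0.171, -0.985], [-1.0, -0.003, -0.003]]
contact_force: [-0.0, 0.5, -1.6]
grip_width: 0.599
```

Request:
servo_tool --series '[[[0,0,0,-0.1418,0,0,0],[0,0.0075,-0.033,0,0,0,0],[0,0.0075,-0.033,0,0,0,0],[0,0.0075,-0.033,0,0,0,0],[0,0.0075,-0.033,0,0,0,0],[0,0.0075,-0.033,0,0,0,0],[0,0.0075,-0.033,0,0,0,0],[0,0.0075,-0.033,0,0,0,0],[0,0.0075,-0.033,0,0,0,0],[0,0.0075,-0.033,0,0,0,0],[0,0.0075,-0.033,0,0,0,0],[0,0,0,0,0,0,0]]]'

```text
clock: 28.8
position: [0.4599, 0.173, 0.1618]
tcp_rot: [[-0.004, 0.952, 0.306], [0.001, 0.306, -0.952], [-1.0, -0.003, -0.002]]
contact_force: [0.3, -0.6, -1.9]
grip_width: 0.599
```

Run:
```python
from h import *
stt();held(1,'w15.png')
delta(np.r_[hang(1,.025),.0896],Rcad(BX))
```

```text
t 28.8 p [0.4599 0.173  0.1618] F [ 0.3 -0.6 -1.9] g 0.599
x [-0.0038  0.0013 -1.    ] y [ 0.9519  0.3063 -0.0033]
tcp d,a 0.084 -0.0018 expected plate back d 0.046
2099 plate d 0.0442 0.05 a -0.0294 0.027 z [0.2251 0.2262] exp 0.2276 rect ((0.04703596606850624, -0.0011923424899578094), (0.005691809114068747, 0.05640208348631859), 0.6610315442085266)
screw 146 a -0.0063 0.0062 d max 0.0131 z 0.1235 0.1315
rot first [ 0.0035 -0.0009  0.0036] n 1 per [ 0.0035 -0.0009  0.0036] | trans [ 0.0723  0.0018 -0.021 ] k 3 per [ 0.0241  0.0006 -0.007 ]
```

View pics/w15.png

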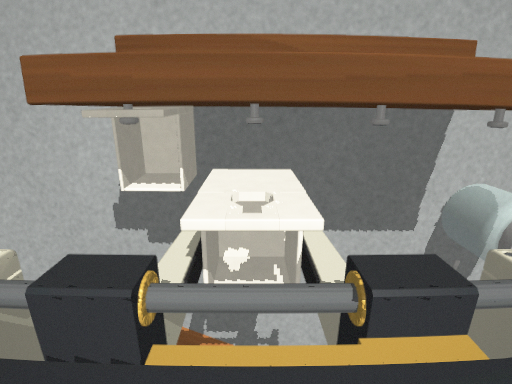

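Request:
servo_tool --series '[[[0.012,0.001,-0.011,0.003,0,0.003,0],[0.02,0,-0.011,0,0,0,0],[0.02,0,0,0,0,0,0],[0.02,0,0,0,0,0,0],[0,0,0,0,0,0,0]]]'

```text
clock: 29.35
position: [0.4537, 0.1895, 0.0883]
tcp_rot: [[-0.005, 0.954, 0.299], [-0.001, 0.299, -0.954], [-1.0, -0.005, -0.001]]
contact_force: [-0.9, -0.3, -2.2]
grip_width: 0.597
```

Run:
```python
from h import *
stt();held(1,'w16.png')
delta(np.r_[hang(1,.002,.0048),.0896],Rcad(BX))
```

```text
t 29.35 p [0.4537 0.1895 0.0883] F [-0.9 -0.3 -2.2] g 0.597
x [-0.0047 -0.0008 -1.    ] y [ 0.9542  0.2991 -0.0048]
tcp d,a 0.0647 -0.0013 expected plate back d 0.0267
1899 plate d 0.0265 0.0323 a -0.0301 0.0265 z [0.1516 0.1526] exp 0.1556 rect ((0.029467931017279625, -0.0017852559685707092), (0.05658022686839104, 0.005711100064218044), 89.0921859741211)
screw 154 a -0.0064 0.006 d max 0.0134 z 0.1211 0.1304
rot first [-0.0041 -0.0004  0.0021] n 1 per [-0.0041 -0.0004  0.0021] | trans [ 0.0003  0.0013 -0.0229] k 1 per [ 0.0003  0.0013 -0.0229]
```

Request:
servo_tool --series '[[[0,0.0015,-0.006,-0.004,0,0.002,0],[0,0,-0.006,0,0,0,0],[0,0,-0.006,0,0,0,0],[0,0,-0.0045,0,0,0,0],[0,0,0,0,0,0,0],[0,0,0,0,0,0,0]]]'

```text
clock: 30.0
position: [0.4511, 0.2132, 0.0919]
tcp_rot: [[0.005, 0.953, 0.304], [0.001, 0.304, -0.953], [-1.0, 0.005, 0.0]]
contact_force: [0.8, 0.4, -1.4]
grip_width: 0.603
```

Run:
```python
from h import *
stt();held(1,'w17.png')
delta(np.r_[hang(1,.002,.0048),.0716],Rcad(BX))
```

```text
t 30.0 p [0.4511 0.2132 0.0919] F [ 0.8  0.4 -1.4] g 0.603
x [ 0.0052  0.0015 -1.    ] y [0.9525 0.3045 0.0054]
tcp d,a 0.0414 0.0022 expected plate back d 0.0034
2073 plate d 0.0032 0.0089 a -0.0261 0.0301 z [0.155  0.1561] exp 0.1575 rect ((0.006045580375939608, 0.002023054286837578), (0.056221853941679, 0.005641171708703041), 89.98666381835938)
screw 45 a -0.0251 0.0298 d max 0.0089 z 0.1191 0.1304
rot first [ 0.0015  0.0002 -0.0052] n 1 per [ 0.0015  0.0002 -0.0052] | trans [ 0.0202 -0.0022  0.0004] k 1 per [ 0.0202 -0.0022  0.0004]
```

Request:
servo_tool --series '[[[0,-0.002,-0.001,0.001,0,-0.004,0],[0.005,0,0,0,0,0,0],[0.005,0,0,0,0,0,0],[0.005,0,0,0,0,0,0],[0.004,0,0,0,0,0,0],[0.002,0,0,0,0,0,0],[0,0,0,0,0,0,0]]]'

```text
clock: 30.75
position: [0.4489, 0.2135, 0.0709]
tcp_rot: [[0.001, 0.953, 0.303], [0.001, 0.303, -0.953], [-1.0, 0.001, -0.0]]
contact_force: [-2.1, -0.7, 2.8]
grip_width: 0.598
```

Run:
```python
from h import *
stt();held(1,'w18.png')
```

```text
t 30.75 p [0.4489 0.2135 0.0709] F [-2.1 -0.7  2.8] g 0.598
x [ 0.0007  0.0007 -1.    ] y [0.9531 0.3028 0.0009]
tcp d,a 0.0403 0.0002 expected plate back d 0.0023
1589 plate d 0.0029 0.0116 a -0.028 0.0282 z [0.1346 0.1356] exp 0.1366 rect ((0.007270555477589369, 0.00010534748435020447), (0.056150972843170166, 0.00861106626689434), 89.65644836425781)
```

Request:
servo_tool --series '[[[0,0,0,0,0,0,0.72],[0,0,0,0,0,0,0.72],[0,0,0,0,0,0,0.72],[-0.01,0,0,0,0,0,0.72],[-0.025,0,0,0,0,0,0.72],[-0.03,0,0,0,0,0,0.72],[-0.03,0,0.01,0,0,0,0.72],[-0.03,0,0.02,0,0,0,1],[0,0,0.03,0,0,0,1],[0,0,0.03,0,0,0,1],[0,0,0.03,0,0,0,1]]]'

```text
clock: 31.9
position: [0.4857, 0.0979, 0.1969]
tcp_rot: [[0.003, 0.953, 0.303], [0.0, 0.303, -0.953], [-1.0, 0.003, 0.001]]
contact_force: [0.4, -0.0, -0.5]
grip_width: 0.986
```

Run:
```python
from h import *
stt();hung('wrist','w19.png');fit('top','t19.png')
o,bx=cad(.007,.043,2.3)
R=Rcad(bx); p=o-.003*bx-.003*R[:2,1]; print(o,p)
delta(np.r_[p,.16],R)
```

```text
t 31.9 p [0.4857 0.0979 0.1969] F [ 0.4 -0.  -0.5] g 0.986
x [ 0.0028  0.0002 -1.    ] y [0.9529 0.3033 0.0027]
wrist 0 7121 top z 0.1354 a [-0.0267  0.0287] d [0.0044 0.0714] rimz 0.0921 rim a-fit [-0.0275  0.0286]
wrist 1 6201 top z 0.1353 a [-0.0271  0.0275] d [0.0055 0.0708] rimz 0.0926 rim a-fit [-0.0278  0.0283]
wrist 2 43 top z 0.131 a [-0.0033  0.0016] d [0.0036 0.0115] rimz None rim a-fit None
wrist 3 none
top plate 71 [-0.0027  0.1568] [0.0554 0.0052] 0.5
top plate 60 [0.0047 0.0756] [0.055  0.0052] 2.0
top rim 186 [-0.0026  0.1243] [0.0566 0.0698] 0.8
top rim 162 [0.0064 0.0428] [0.0564 0.0689] 1.9
[ 0.5786 -0.181 ] [ 0.5758 -0.1778]
rot first [ 1.9452 -0.001  -0.0031] n 14 per [ 0.1389 -0.0001 -0.0002] | trans [ 0.0365  0.2669 -0.1083] k 9 per [ 0.0041  0.0297 -0.012 ]
```

View pics/w19.png

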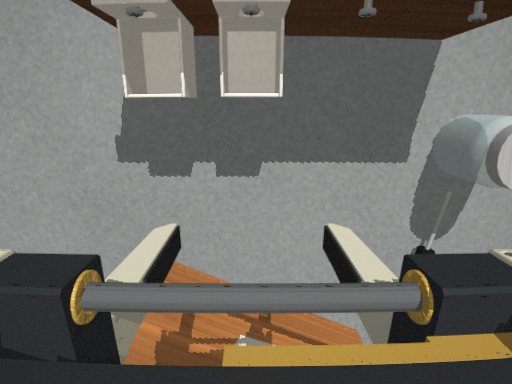

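Both hang well. Now to caddy B.

Request:
servo_tool --series '[[[0,0,0,0.139,0,0,1],[0,0,0,0.139,0,0,1],[0,0,0,0.139,0,0,1],[0,0,0,0.139,0,0,1],[0,0,0,0.139,0,0,1],[0,0,0,0.139,0,0,1],[0,0,0,0.139,0,0,1],[0,0,0,0.139,0,0,1],[0,0,0,0.139,0,0,1],[0,0,0,0.139,0,0,1],[0,0,0,0.139,0,0,1],[0,0,0,0.139,0,0,1]]]'

```text
clock: 33.2
position: [0.4849, 0.0996, 0.1961]
tcp_rot: [[0.001, 0.204, -0.979], [0.001, -0.979, -0.204], [-1.0, -0.0, -0.001]]
contact_force: [-0.5, 0.1, -0.5]
grip_width: 1.002
```

Request:
servo_tool --series '[[[0,0,0,0.139,0,0,1],[0,0,0,0.139,0,0,1],[0.004,0.0295,-0.012,0,0,0,1],[0.004,0.0295,-0.012,0,0,0,1],[0.004,0.0295,-0.012,0,0,0,1],[0.004,0.0295,-0.012,0,0,0,1],[0.004,0.0295,-0.012,0,0,0,1],[0.004,0.0295,-0.012,0,0,0,1],[0.004,0.0295,-0.012,0,0,0,1],[0.004,0.0295,-0.012,0,0,0,1],[0.004,0.0295,-0.012,0,0,0,1],[0,0,0,0,0,0,1]]]'

```text
clock: 34.4
position: [0.5759, -0.1762, 0.1593]
tcp_rot: [[0.001, -0.071, -0.998], [-0.001, -0.998, 0.071], [-1.0, 0.001, -0.001]]
contact_force: [-0.3, 0.5, 0.1]
grip_width: 1.002
```

Run:
```python
from h import *
stt();fit('wrist','w20.png')
o,bx=cad(.007,.043,2.3)
R=Rcad(bx); p=o-.003*bx-.003*R[:2,1]
delta(np.r_[p,.038],R)
```

```text
t 34.4 p [ 0.5759 -0.1762  0.1593] F [-0.3  0.5  0.1] g 1.002
x [ 0.0012 -0.0007 -1.    ] y [-0.0705 -0.9975  0.0006]
wrist plate 782 [-0.0021  0.1574] [0.0556 0.0053] 1.1
wrist plate 661 [0.0061 0.076 ] [0.0549 0.0052] 2.2
wrist rim 1220 [-0.002   0.1252] [0.0697 0.0558] 89.9
wrist rim 295 [0.006  0.0759] [0.0552 0.0054] 2.5
wrist rim 792 [0.0075 0.0368] [0.0559 0.056 ] 2.4
rot first [ 0.0002 -0.0004  0.0009] n 1 per [ 0.0002 -0.0004  0.0009] | trans [ 0.1214  0.0036 -0.0009] k 4 per [ 0.0303  0.0009 -0.0002]
```

Request:
servo_tool --series '[[[0.015,0.001,0,0,0,0,1],[0.027,0,0,0,0,0,1],[0.027,0,0,0,0,0,1],[0.027,0,0,0,0,0,1],[0.026,0,0,0,0,0,1],[0,0,0,0,0,0,1],[0,0,0,0,0,0,0],[0,0,0,0,0,0,0],[0,0,0,0,0,0,0],[0,0,0,0,0,0,0],[0,0,0,0,0,0,0],[0,0,0,0,0,0,0]]]'

```text
clock: 35.65
position: [0.5759, -0.1752, 0.0388]
tcp_rot: [[0.003, -0.068, -0.998], [-0.001, -0.998, 0.068], [-1.0, 0.001, -0.003]]
contact_force: [-0.1, -2.2, 5.7]
grip_width: 0.602
```

Request:
servo_tool --series '[[[0,0,0,0,0,0,0],[0,0,0,0,0,0,0],[0,0,0,0,0,0,0]]]'

```text
clock: 35.95
position: [0.5759, -0.1752, 0.0388]
tcp_rot: [[0.003, -0.068, -0.998], [-0.001, -0.998, 0.068], [-1.0, 0.001, -0.003]]
contact_force: [-0.4, -3.6, 6.1]
grip_width: 0.603
```

Request:
servo_tool --series '[[[-0.01,0,0,0,0,0,0],[-0.02,0,0,0,0,0,0],[-0.025,0,0,0,0,0,0],[-0.025,0,0,0,0,0,0],[-0.025,0,0,0,0,0,0],[-0.02,0,0,0,0,0,0],[0,0,0,0,0,0,0]]]'

```text
clock: 36.65
position: [0.5763, -0.1745, 0.1656]
tcp_rot: [[0.005, -0.067, -0.998], [-0.001, -0.998, 0.067], [-1.0, 0.001, -0.005]]
contact_force: [0.0, -0.3, -2.9]
grip_width: 0.598
```

Run:
```python
from h import *
stt();snap('wrist','w21.png')
delta(np.r_[hang(2,.043),.165],Rcad(BX))
```

```text
t 36.65 p [ 0.5763 -0.1745  0.1656] F [ 0.  -0.3 -2.9] g 0.598
x [ 0.0053 -0.0013 -1.    ] y [-0.0675 -0.9977  0.0009]
rot first [-1.9459 -0.0018 -0.0025] n 14 per [-0.139  -0.0001 -0.0002] | trans [-0.0014  0.0847 -0.367 ] k 11 per [-0.0001  0.0077 -0.0334]
```

View pics/w21.png

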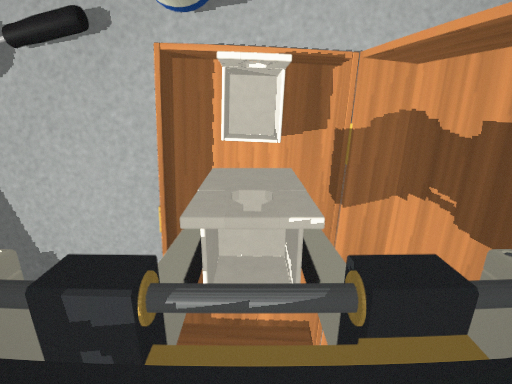

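Request:
servo_tool --series '[[[0,0,0,-0.139,0,0,0],[0,0,0,-0.139,0,0,0],[0,0,0,-0.139,0,0,0],[0,0,0,-0.139,0,0,0],[0,0,0,-0.139,0,0,0],[0,0,0,-0.139,0,0,0],[0,0,0,-0.139,0,0,0],[0,0,0,-0.139,0,0,0],[0,0,0,-0.139,0,0,0],[0,0,0,-0.139,0,0,0],[0,0,0,-0.139,0,0,0],[0,0,0,-0.139,0,0,0]]]'

```text
clock: 37.9
position: [0.5737, -0.1734, 0.1602]
tcp_rot: [[-0.003, 0.999, 0.035], [0.003, 0.035, -0.999], [-1.0, -0.003, -0.003]]
contact_force: [-1.2, 0.1, -2.9]
grip_width: 0.6
```

Request:
servo_tool --series '[[[0,0,0,-0.139,0,0,0],[0,0,0,-0.139,0,0,0],[0,0.0085,-0.037,0,0,0,0],[0,0.0085,-0.037,0,0,0,0],[0,0.0085,-0.037,0,0,0,0],[0,0.0085,-0.037,0,0,0,0],[0,0.0085,-0.037,0,0,0,0],[0,0.0085,-0.037,0,0,0,0],[0,0.0085,-0.037,0,0,0,0],[0,0.0085,-0.037,0,0,0,0],[0,0.0085,-0.037,0,0,0,0],[0,0.008,-0.034,0,0,0,0]]]'

```text
clock: 39.1
position: [0.5425, 0.2028, 0.1605]
tcp_rot: [[-0.003, 0.953, 0.303], [0.0, 0.303, -0.953], [-1.0, -0.003, -0.001]]
contact_force: [0.7, -0.9, -3.0]
grip_width: 0.6
```

Run:
```python
from h import *
stt();held(2,'w22.png')
delta(np.r_[hang(2,.022),.0888],Rcad(BX))
```

```text
t 39.1 p [0.5425 0.2028 0.1605] F [ 0.7 -0.9 -3. ] g 0.6
x [-0.0032  0.     -1.    ] y [ 0.953   0.3031 -0.003 ]
tcp d,a 0.0737 -0.0011 expected plate back d 0.0357
2190 plate d 0.0396 0.0455 a -0.0294 0.0265 z [0.2244 0.2255] exp 0.2263 rect ((0.04250514134764671, -0.0014369301497936249), (0.05596208572387695, 0.005761835258454084), 89.80339813232422)
screw 163 a -0.0064 0.0061 d max 0.0132 z 0.1239 0.131
rot first [ 0.0023 -0.005   0.0019] n 1 per [ 0.0023 -0.005   0.0019] | trans [ 0.0718  0.0011 -0.0137] k 3 per [ 0.0239  0.0004 -0.0046]
```

View pics/w22.png

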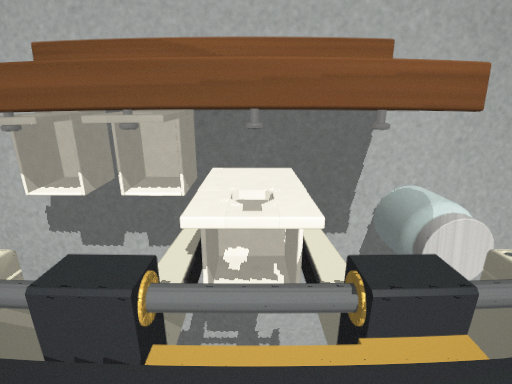

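Request:
servo_tool --series '[[[0.012,0.001,-0.006,0.002,0,0.002,0],[0.02,0,-0.005,0,0,0,0],[0.02,0,0,0,0,0,0],[0.018,0,0,0,0,0,0],[0,0,0,0,0,0,0],[0,0,0,0,0,0,0]]]'

```text
clock: 39.75
position: [0.5414, 0.211, 0.0914]
tcp_rot: [[-0.0, 0.954, 0.3], [0.0, 0.3, -0.954], [-1.0, 0.0, -0.0]]
contact_force: [-0.0, -0.7, -2.4]
grip_width: 0.598
```

Run:
```python
from h import *
stt();held(2,'w23.png')
delta(np.r_[hang(2,.002),.0888],Rcad(BX))
```

```text
t 39.75 p [0.5414 0.211  0.0914] F [-0.  -0.7 -2.4] g 0.598
x [-0.      0.0002 -1.    ] y [0.9539 0.3    0.0001]
tcp d,a 0.0706 0.0005 expected plate back d 0.0326
2063 plate d 0.0314 0.0372 a -0.0282 0.028 z [0.1553 0.1563] exp 0.1582 rect ((0.034310232847929, -7.745996117591858e-05), (0.05618629977107048, 0.005723584908992052), 89.81623077392578)
screw 268 a -0.0065 0.0062 d max 0.0132 z 0.1204 0.1309
rot first [-0.0029  0.     -0.0023] n 1 per [-0.0029  0.     -0.0023] | trans [ 0.0037 -0.0005 -0.0306] k 1 per [ 0.0037 -0.0005 -0.0306]
```

Request:
servo_tool --series '[[[0.004,0,-0.006,-0.003,0,-0.002,0],[0,0,-0.006,0,0,0,0],[0,0,-0.006,0,0,0,0],[0,0,-0.006,0,0,0,0],[0,0,-0.0055,0,0,0,0],[0,0,0,0,0,0,0],[0,0,0,0,0,0,0]]]'

```text
clock: 40.5
position: [0.5332, 0.2403, 0.0888]
tcp_rot: [[0.001, 0.953, 0.304], [0.0, 0.304, -0.953], [-1.0, 0.001, 0.0]]
contact_force: [0.6, -0.3, -3.0]
grip_width: 0.603
```

Run:
```python
from h import *
stt();held(2,'w24.png')
delta(np.r_[hang(2,.002,.0042),.0708],Rcad(BX))
```

```text
t 40.5 p [0.5332 0.2403 0.0888] F [ 0.6 -0.3 -3. ] g 0.603
x [ 0.0012  0.0002 -1.    ] y [0.9525 0.3044 0.0012]
tcp d,a 0.0405 0.0007 expected plate back d 0.0025
2189 plate d 0.0012 0.0068 a -0.0273 0.0287 z [0.1527 0.1537] exp 0.1545 rect ((0.003971010912209749, 0.0006750635802745819), (0.005624842364341021, 0.0560087114572525), 0.04161977767944336)
rot first [ 0.0013  0.0002 -0.0011] n 1 per [ 0.0013  0.0002 -0.0011] | trans [ 0.018  -0.0007  0.0007] k 1 per [ 0.018  -0.0007  0.0007]
```

Request:
servo_tool --series '[[[0,-0.0007,0.0008,0.001,0,0,0],[0.005,0,0,0,0,0,0],[0.005,0,0,0,0,0,0],[0.004,0,0,0,0,0,0],[0.003,0,0,0,0,0,0],[0.002,0,0,0,0,0,0],[0,0,0,0,0,0,0]]]'

```text
clock: 41.25
position: [0.5328, 0.2392, 0.0703]
tcp_rot: [[0.001, 0.953, 0.303], [0.001, 0.303, -0.953], [-1.0, 0.001, -0.0]]
contact_force: [-3.4, -0.7, 3.4]
grip_width: 0.601
```

Run:
```python
from h import *
stt();held(2,'w25.png')
```

```text
t 41.25 p [0.5328 0.2392 0.0703] F [-3.4 -0.7  3.4] g 0.601
x [ 0.001   0.0006 -1.    ] y [0.953  0.3029 0.0011]
tcp d,a 0.0411 -0.0001 expected plate back d 0.0031
1503 plate d 0.0032 0.0125 a -0.0281 0.0281 z [0.1346 0.1356] exp 0.136 rect ((0.007830443792045116, 3.2318755984306335e-05), (0.009255428798496723, 0.05620654672384262), 0.09969835728406906)
```

Request:
servo_tool --series '[[[0,0,0,0,0,0,0.72],[0,0,0,0,0,0,0.72],[0,0,0,0,0,0,0.72],[-0.01,0,0,0,0,0,0.72],[-0.025,0,0,0,0,0,0.72],[-0.03,0,0,0,0,0,0.72],[-0.03,0,0.01,0,0,0,0.72],[-0.03,0,0.02,0,0,0,1],[0,0,0.03,0,0,0,1],[0,0,0.03,0,0,0,1],[0,0,0.03,0,0,0,1]]]'

```text
clock: 42.4
position: [0.5696, 0.1237, 0.1961]
tcp_rot: [[0.003, 0.953, 0.303], [0.0, 0.303, -0.953], [-1.0, 0.003, 0.001]]
contact_force: [1.3, -0.5, 0.5]
grip_width: 0.984
```

Run:
```python
from h import *
stt();hung('wrist','w26.png');fit('top','t26.png')
o,bx=cad(-.0023,.1247,0.3)
R=Rcad(bx); p=o-.003*bx; print(o,p)
delta(np.r_[p,.17],R)
```

```text
t 42.4 p [0.5696 0.1237 0.1961] F [ 1.3 -0.5  0.5] g 0.984
x [ 0.0028  0.0003 -1.    ] y [0.9529 0.3033 0.0028]
wrist 0 7934 top z 0.1355 a [-0.0265  0.029 ] d [0.0036 0.0714] rimz 0.0914 rim a-fit [-0.0274  0.029 ]
wrist 1 7057 top z 0.1349 a [-0.0266  0.0289] d [0.0043 0.0714] rimz 0.0921 rim a-fit [-0.0274  0.0288]
wrist 2 6231 top z 0.133 a [-0.0233  0.0362] d [0.0055 0.0714] rimz 0.0925 rim a-fit [-0.0225  0.0344]
wrist 3 31 top z 0.131 a [-0.004   0.0022] d [0.0044 0.0115] rimz None rim a-fit None
top plate 72 [-0.0031  0.1568] [0.0052 0.0552] 89.3
top rim 185 [-0.0024  0.1241] [0.0565 0.0691] 0.3
[ 0.6608 -0.1807] [ 0.6579 -0.1804]
rot first [ 1.9799 -0.0009 -0.0031] n 15 per [ 0.132  -0.0001 -0.0002] | trans [ 0.0255  0.2909 -0.1186] k 10 per [ 0.0026  0.0291 -0.0119]
```

View pics/t26.png

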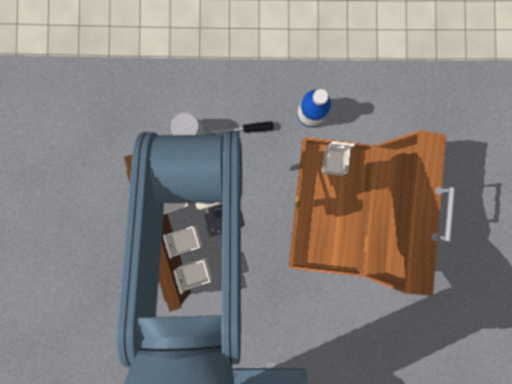

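View pics/w26.png

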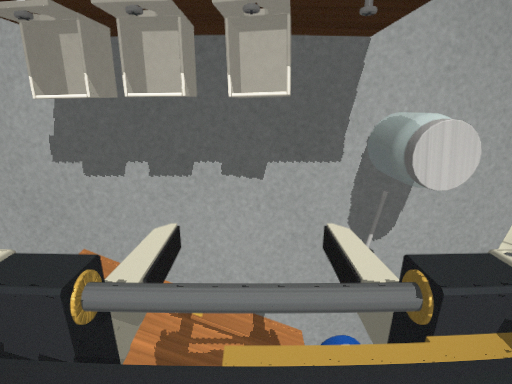

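Run:
```python
from h import *
s=hung('wrist','w27.png')
cv2.imwrite('pics/w27c.png',cv2.resize(s['color'][:130,60:380,::-1],None,fx=2.5,fy=2.5,interpolation=cv2.INTER_CUBIC))
```

```text
wrist 0 7888 top z 0.1353 a [-0.0264  0.029 ] d [0.0036 0.0713] rimz 0.0916 rim a-fit [-0.0274  0.029 ]
wrist 1 6903 top z 0.1311 a [-0.0265  0.0289] d [0.0042 0.0713] rimz 0.0922 rim a-fit [-0.0274  0.0287]
wrist 2 3922 top z 0.1297 a [-0.0222  0.0397] d [0.0044 0.0717] rimz 0.0913 rim a-fit [0.0015 0.0374]
wrist 3 2827 top z 0.1299 a [-0.0399 -0.0062] d [0.0019 0.071 ] rimz 0.0985 rim a-fit [-0.0348 -0.0109]
```

View pics/w27c.png

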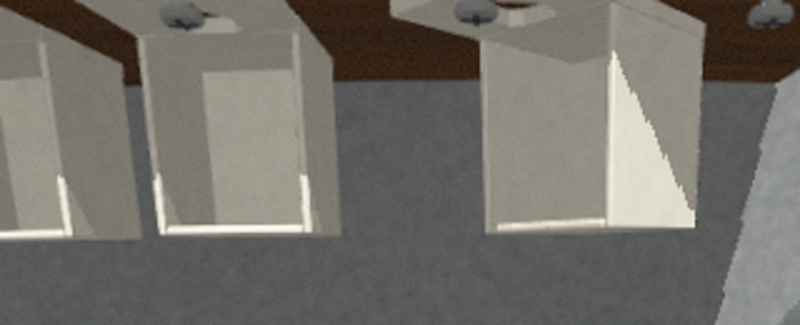

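Request:
servo_tool --series '[[[0,0,0,0,0,0,1],[0,0,0,0,0,0,1],[0,0,0,0,0,0,1],[0,0,0,0,0,0,1],[0,0,0,0,0,0,1],[0,0,0,0,0,0,1],[0,0,0,0,0,0,1],[0,0,0,0,0,0,1],[0,0,0,0,0,0,1],[0,0,0,0,0,0,1]]]'

```text
clock: 43.55
position: [0.5691, 0.1246, 0.1947]
tcp_rot: [[0.001, 0.953, 0.303], [0.0, 0.303, -0.953], [-1.0, 0.001, -0.0]]
contact_force: [0.7, 0.1, -0.4]
grip_width: 1.002
```

Run:
```python
from h import *
s=hung('wrist','w28.png')
```

```text
wrist 0 7959 top z 0.1354 a [-0.0264  0.0291] d [0.0036 0.0711] rimz 0.0915 rim a-fit [-0.0275  0.029 ]
wrist 1 7169 top z 0.1353 a [-0.0266  0.0289] d [0.0043 0.0712] rimz 0.0921 rim a-fit [-0.0273  0.0287]
wrist 2 6257 top z 0.1359 a [-0.0327  0.0241] d [0.0056 0.0707] rimz 0.092 rim a-fit [-0.0316  0.0243]
wrist 3 44 top z 0.1308 a [-0.004   0.0022] d [0.0041 0.012 ] rimz None rim a-fit None
```

View pics/w28.png

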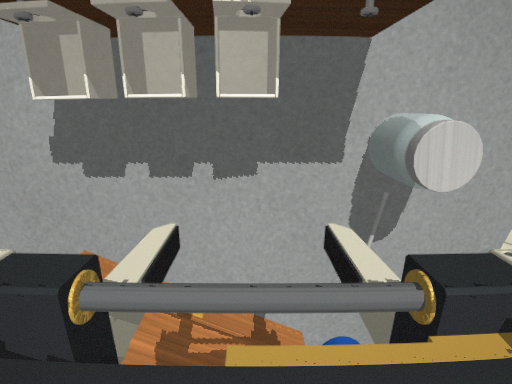

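Request:
servo_tool --series '[[[0,0,0,0.1414,0,0,1],[0,0,0,0.1414,0,0,1],[0,0,0,0.1414,0,0,1],[0,0,0,0.1414,0,0,1],[0,0,0,0.1414,0,0,1],[0,0,0,0.1414,0,0,1],[0,0,0,0.1414,0,0,1],[0,0,0,0.1414,0,0,1],[0,0,0,0.1414,0,0,1],[0,0,0,0.1414,0,0,1],[0,0,0,0.1414,0,0,1],[0,0,0,0.1414,0,0,1]]]'

```text
clock: 44.8
position: [0.5691, 0.1246, 0.1947]
tcp_rot: [[0.001, 0.175, -0.985], [0.0, -0.985, -0.175], [-1.0, -0.0, -0.001]]
contact_force: [1.2, -0.5, 0.5]
grip_width: 1.0
```

Request:
servo_tool --series '[[[0,0,0,0.1414,0,0,1],[0,0,0,0.1414,0,0,1],[0.003,0.033,-0.0132,0,0,0,1],[0.003,0.033,-0.0132,0,0,0,1],[0.003,0.033,-0.0132,0,0,0,1],[0.003,0.033,-0.0132,0,0,0,1],[0.003,0.033,-0.0132,0,0,0,1],[0.003,0.033,-0.0132,0,0,0,1],[0.003,0.033,-0.0132,0,0,0,1],[0.003,0.033,-0.0132,0,0,0,1],[0.002,0.027,-0.013,0,0,0,1],[0,0,0,0,0,0,1]]]'

```text
clock: 46.0
position: [0.6581, -0.1812, 0.1677]
tcp_rot: [[0.001, -0.105, -0.994], [-0.001, -0.994, 0.105], [-1.0, 0.001, -0.001]]
contact_force: [0.4, -0.7, 0.8]
grip_width: 1.002
```

Run:
```python
from h import *
stt();fit('wrist','w29.png');s=hung('top','t29.png');cv2.imwrite('pics/t29c.png',cv2.resize(s['color'][140:330,100:300,::-1],None,fx=3,fy=3,interpolation=cv2.INTER_CUBIC))
o,bx=cad(-.0023,.1247,0.3)
R=Rcad(bx); p=o-.003*bx
delta(np.r_[p,.038],R)
```

```text
t 46.0 p [ 0.6581 -0.1812  0.1677] F [ 0.4 -0.7  0.8] g 1.002
x [ 0.0008 -0.0009 -1.    ] y [-0.105  -0.9945  0.0009]
wrist plate 581 [-0.0023  0.1578] [0.0552 0.0048] 0.4
wrist rim 288 [-0.0023  0.1575] [0.0557 0.0054] 0.0
wrist rim 731 [-0.002   0.1187] [0.0557 0.0568] 0.4
top 0 820 top z 0.1376 a [-0.0264  0.029 ] d [0.0047 0.0721] rimz 0.0932 rim a-fit [-0.0267  0.0288]
top 1 760 top z 0.1375 a [-0.0264  0.028 ] d [0.005  0.0721] rimz 0.0937 rim a-fit [-0.0267  0.0287]
top 2 814 top z 0.1382 a [-0.0353  0.0244] d [0.0056 0.0725] rimz 0.0929 rim a-fit [-0.032   0.0244]
top 3 none
rot first [0.0023 0.0001 0.0012] n 1 per [0.0023 0.0001 0.0012] | trans [ 0.1301  0.0031 -0.0008] k 4 per [ 0.0325  0.0008 -0.0002]
```

View pics/t29c.png

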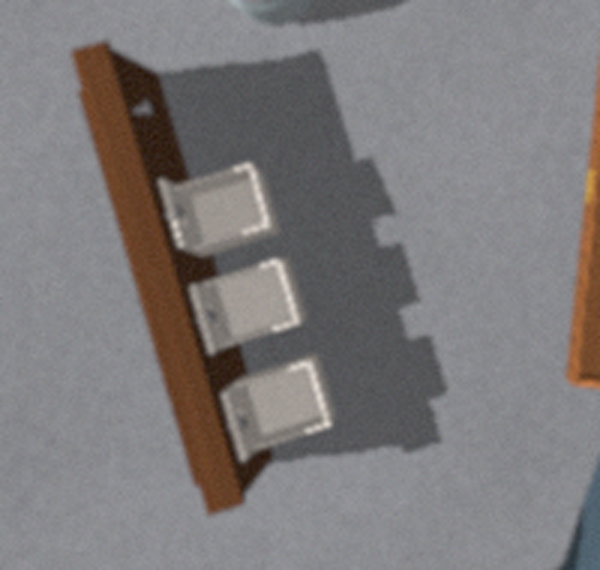

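View pics/w29.png

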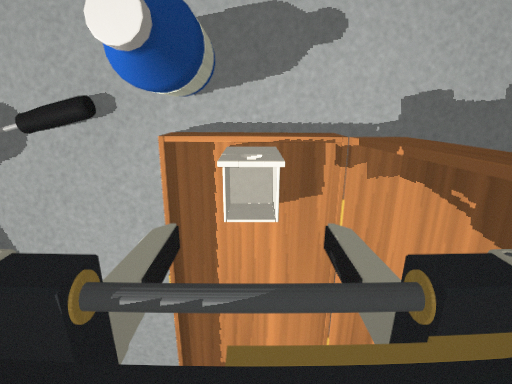

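Request:
servo_tool --series '[[[0.017,0.003,-0.001,0.002,0,0,1],[0.028,0,0,0,0,0,1],[0.029,0,0,0,0,0,1],[0.029,0,0,0,0,0,1],[0.027,0,0,0,0,0,1],[0,0,0,0,0,0,1],[0,0,0,0,0,0,0],[0,0,0,0,0,0,0],[0,0,0,0,0,0,0],[0,0,0,0,0,0,0],[0,0,0,0,0,0,0],[0,0,0,0,0,0,0]]]'

```text
clock: 47.3
position: [0.6589, -0.1802, 0.0396]
tcp_rot: [[0.002, -0.103, -0.995], [-0.0, -0.995, 0.103], [-1.0, 0.0, -0.002]]
contact_force: [-1.0, -0.3, 4.4]
grip_width: 0.598
```

Request:
servo_tool --series '[[[0,0,0,0,0,0,0],[0,0,0,0,0,0,0],[0,0,0,0,0,0,0]]]'

```text
clock: 47.6
position: [0.6589, -0.1802, 0.0396]
tcp_rot: [[0.002, -0.103, -0.995], [-0.0, -0.995, 0.103], [-1.0, 0.0, -0.002]]
contact_force: [-1.2, -0.8, 5.2]
grip_width: 0.6
```

Request:
servo_tool --series '[[[-0.01,0,0,0,0,0,0],[-0.02,0,0,0,0,0,0],[-0.025,0,0,0,0,0,0],[-0.025,0,0,0,0,0,0],[-0.025,0,0,0,0,0,0],[-0.025,0,0,0,0,0,0],[0,0,0,0,0,0,0]]]'

```text
clock: 48.3
position: [0.6603, -0.1807, 0.1729]
tcp_rot: [[0.007, -0.103, -0.995], [-0.003, -0.995, 0.103], [-1.0, 0.002, -0.008]]
contact_force: [0.4, 0.7, -2.0]
grip_width: 0.6
```

Run:
```python
from h import *
stt();snap('wrist','w30.png')
delta(np.r_[hang(3,.043),.168],Rcad(BX))
```

```text
t 48.3 p [ 0.6603 -0.1807  0.1729] F [ 0.4  0.7 -2. ] g 0.6
x [ 0.0074 -0.0025 -1.    ] y [-0.103  -0.9947  0.0018]
rot first [-1.9817 -0.0021 -0.0046] n 15 per [-0.1321 -0.0001 -0.0003] | trans [ 0.0023  0.0943 -0.3982] k 12 per [ 0.0002  0.0079 -0.0332]
```

View pics/w30.png

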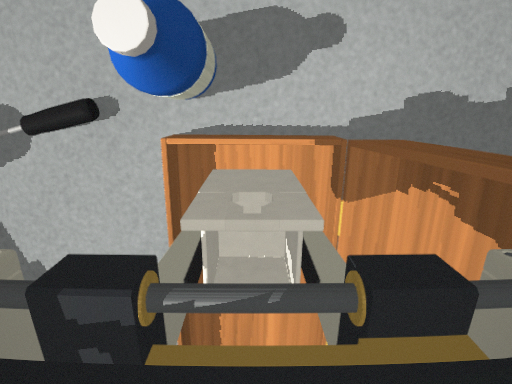

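Request:
servo_tool --series '[[[0,0,0,-0.1415,0,0,0],[0,0,0,-0.1415,0,0,0],[0,0,0,-0.1415,0,0,0],[0,0,0,-0.1415,0,0,0],[0,0,0,-0.1415,0,0,0],[0,0,0,-0.1415,0,0,0],[0,0,0,-0.1415,0,0,0],[0,0,0,-0.1415,0,0,0],[0,0,0,-0.1415,0,0,0],[0,0,0,-0.1415,0,0,0],[0,0,0,-0.1415,0,0,0],[0,0,0,-0.1415,0,0,0]]]'

```text
clock: 49.55
position: [0.6572, -0.1794, 0.1659]
tcp_rot: [[-0.003, 1.0, 0.03], [0.002, 0.03, -1.0], [-1.0, -0.003, -0.002]]
contact_force: [-0.8, 0.3, -2.4]
grip_width: 0.6
```

Request:
servo_tool --series '[[[0,0,0,-0.1415,0,0,0],[0,0,0,-0.1415,0,0,0],[0,0.0085,-0.036,0,0,0,0],[0,0.0085,-0.036,0,0,0,0],[0,0.0085,-0.036,0,0,0,0],[0,0.0085,-0.036,0,0,0,0],[0,0.0085,-0.036,0,0,0,0],[0,0.0085,-0.036,0,0,0,0],[0,0.0085,-0.036,0,0,0,0],[0,0.0085,-0.036,0,0,0,0],[0,0.0085,-0.036,0,0,0,0],[0,0.0085,-0.036,0,0,0,0]]]'

```text
clock: 50.75
position: [0.6291, 0.1903, 0.1662]
tcp_rot: [[-0.003, 0.953, 0.302], [-0.0, 0.302, -0.953], [-1.0, -0.003, -0.001]]
contact_force: [0.3, -0.0, -2.4]
grip_width: 0.596
```

Request:
servo_tool --series '[[[0,0.005,-0.02,0,0,0,0],[0,0.004,-0.018,0,0,0,0],[0,0,0,0,0,0,0],[0,0,0,0,0,0,0]]]'

```text
clock: 51.15
position: [0.6273, 0.2274, 0.1677]
tcp_rot: [[-0.001, 0.953, 0.303], [-0.001, 0.303, -0.953], [-1.0, -0.001, 0.0]]
contact_force: [0.1, -0.1, -1.7]
grip_width: 0.601
```

Run:
```python
from h import *
stt();held(3,'w31.png')
delta(np.r_[hang(3,.022),.0896],Rcad(BX))
```

```text
t 51.15 p [0.6273 0.2274 0.1677] F [ 0.1 -0.1 -1.7] g 0.601
x [-0.0007 -0.0007 -1.    ] y [ 0.9531  0.3027 -0.0009]
tcp d,a 0.0817 -0.0012 expected plate back d 0.0437
2033 plate d 0.043 0.0489 a -0.0293 0.0271 z [0.2308 0.2319] exp 0.2337 rect ((0.04600022733211517, -0.0011154357343912125), (0.056390415877103806, 0.005839866120368242), 89.83485412597656)
screw 160 a -0.0058 0.0063 d max 0.013 z 0.1242 0.1313
rot first [-0.0011  0.0006  0.0004] n 1 per [-0.0011  0.0006  0.0004] | trans [ 0.0784  0.0012 -0.0217] k 3 per [ 0.0261  0.0004 -0.0072]
```

View pics/w31.png

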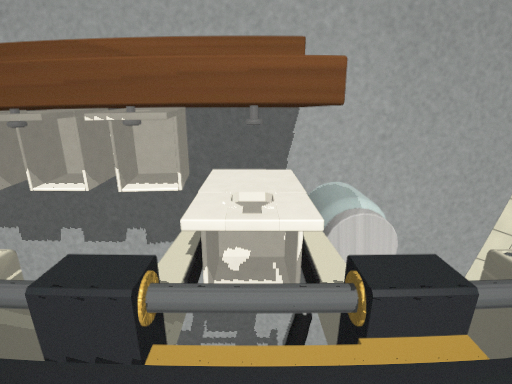

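Run:
```python
from h import *
s=dict(np.load('w3.npz'))
for fn in ['top0.npz','t3.npz']:
    s=dict(np.load(fn));W=cloud(s)
    m=(W[...,2]>.09)&(W[...,2]<.11)&(np.hypot(W[...,0]-.726,W[...,1]-.215)<.06)
    print(cv2.minEnclosingCircle(W[m][:,:2].astype(np.float32)),m.sum())
s=snap('wrist');W=cloud(s)
m=(W[...,2]>.093)&(W[...,2]<.106)&(np.hypot(W[...,0]-.726,W[...,1]-.215)<.06)
c,r=cv2.minEnclosingCircle(W[m][:,:2].astype(np.float32));print(c,r)
S=screw(3);v=np.array(c)-S;print('jar d,a',v@NH,v@AL)
```

```text
((0.7360358834266663, 0.21505619585514069), 0.03455992415547371) 604
((0.7363713979721069, 0.21541567146778107), 0.03501133620738983) 607
(0.7365210056304932, 0.21796062588691711) 0.034685052931308746
jar d,a 0.12310287337724787 0.09994260738571434
```

Request:
servo_tool --series '[[[0.018,0.001,-0.011,-0.001,0,0,0],[0.02,0,-0.01,0,0,0,0],[0.02,0,0,0,0,0,0],[0.02,0,0,0,0,0,0],[0,0,0,0,0,0,0],[0,0,0,0,0,0,0]]]'

```text
clock: 51.85
position: [0.6227, 0.2471, 0.0909]
tcp_rot: [[0.0, 0.953, 0.302], [0.0, 0.302, -0.953], [-1.0, 0.0, 0.0]]
contact_force: [0.6, -0.6, -1.0]
grip_width: 0.598
```

Run:
```python
from h import *
stt();held(3,'w32.png')
delta(np.r_[hang(3,.002,.0037),.0896],Rcad(BX))
```

```text
t 51.85 p [0.6227 0.2471 0.0909] F [ 0.6 -0.6 -1. ] g 0.598
x [ 0.0005  0.     -1.    ] y [0.9534 0.3018 0.0004]
tcp d,a 0.0607 0.001 expected plate back d 0.0227
1965 plate d 0.023 0.0288 a -0.0277 0.0285 z [0.1541 0.1552] exp 0.1576 rect ((0.025846488773822784, 0.00037894025444984436), (0.05616949126124382, 0.00570330023765564), 89.68199157714844)
screw 354 a -0.0059 0.0064 d max 0.0133 z 0.1209 0.1313
rot first [-0.0008  0.0003 -0.0024] n 1 per [-0.0008  0.0003 -0.0024] | trans [ 0.0023 -0.001  -0.02  ] k 1 per [ 0.0023 -0.001  -0.02  ]
```

Request:
servo_tool --series '[[[0.002,-0.0005,-0.006,-0.001,0,-0.002,0],[0,0,-0.006,0,0,0,0],[0,0,-0.006,0,0,0,0],[0,0,-0.003,0,0,0,0],[0,0,0,0,0,0,0],[0,0,0,0,0,0,0]]]'

```text
clock: 52.5
position: [0.6155, 0.2683, 0.0889]
tcp_rot: [[-0.001, 0.952, 0.305], [-0.0, 0.305, -0.952], [-1.0, -0.001, 0.0]]
contact_force: [0.3, -0.2, -2.3]
grip_width: 0.598
```

Run:
```python
from h import *
stt();held(3,'w33.png')
delta(np.r_[hang(3,.002,.0037),.0716],Rcad(BX))
```

```text
t 52.5 p [0.6155 0.2683 0.0889] F [ 0.3 -0.2 -2.3] g 0.598
x [-0.0008 -0.0004 -1.    ] y [ 0.9525  0.3046 -0.0008]
tcp d,a 0.0387 -0.0002 expected plate back d 0.0007
2094 plate d 0.0002 0.0066 a -0.0284 0.0281 z [0.152  0.1531] exp 0.1545 rect ((0.0033671718556433916, -0.00017422251403331757), (0.05646125599741936, 0.006270573940128088), 89.72856903076172)
screw 23 a -0.0033 0.0036 d max 0.009 z 0.1212 0.1274
rot first [0.0016 0.0002 0.001 ] n 1 per [0.0016 0.0002 0.001 ] | trans [0.0172 0.0002 0.002 ] k 1 per [0.0172 0.0002 0.002 ]
```

Request:
servo_tool --series '[[[0,0,0.002,0.001,0,0.001,0],[0.005,0,0,0,0,0,0],[0.005,0,0,0,0,0,0],[0.004,0,0,0,0,0,0],[0.0025,0,0,0,0,0,0],[0.002,0,0,0,0,0,0],[0,0,0,0,0,0,0]]]'

```text
clock: 53.25
position: [0.616, 0.2662, 0.0711]
tcp_rot: [[0.0, 0.953, 0.303], [0.0, 0.303, -0.953], [-1.0, 0.0, -0.0]]
contact_force: [-2.6, -1.0, 2.5]
grip_width: 0.599
```

Run:
```python
from h import *
stt();held(3,'w34.png')
```

```text
t 53.25 p [0.616  0.2662 0.0711] F [-2.6 -1.   2.5] g 0.599
x [ 0.      0.0001 -1.    ] y [0.9529 0.3034 0.0001]
tcp d,a 0.0405 -0.0003 expected plate back d 0.0025
1729 plate d 0.003 0.011 a -0.0283 0.0278 z [0.1346 0.1356] exp 0.1368 rect ((0.00701955147087574, -0.00025159120559692383), (0.007950703613460064, 0.05610234662890434), 0.1405610591173172)
```

Request:
servo_tool --series '[[[0,0,0,0,0,0,0.72],[0,0,0,0,0,0,0.72],[0,0,0,0,0,0,0.72],[-0.01,0,0,0,0,0,0.72],[-0.025,0,0,0,0,0,0.72],[-0.03,0,0,0,0,0,0.72],[-0.03,0,0.01,0,0,0,0.72],[-0.03,-0.01,0.02,0,0,0,0.85],[0,-0.025,0.03,0,0,0,0.85],[0,-0.025,0.03,0,0,0,0.85],[0,-0.025,0.03,0,0,0,0.85],[0,0,0,0,0,0,0.85]]]'

```text
clock: 54.5
position: [0.5703, 0.1224, 0.1964]
tcp_rot: [[-0.0, 0.954, 0.3], [-0.002, 0.3, -0.954], [-1.0, -0.001, 0.002]]
contact_force: [0.2, -0.2, -0.5]
grip_width: 0.846
```

Run:
```python
from h import *
stt();s=hung('wrist','w35.png');hung('top','t35.png')
W=cloud(s);c=s['color'].astype(int);white=(c.min(2)>60)&((c.max(2)-c.min(2))<45)
for i in range(4):
    S=screw(i);d=(W[...,:2]-S)@NH; a=(W[...,:2]-S)@AL;z=W[...,2]
    # plate face front d~7mm: slope of edges vs z
    m=white&(d>.003)&(d<.011)&(abs(a)<.04)
    out=[]
    for lo in np.arange(.09,.135,.01):
        k=m&(z>lo)&(z<lo+.01)
        if k.sum()>10: out.append((round(lo+.005,3),a[k].min().round(4),a[k].max().round(4)))
    k=white&(d>.065)&(d<.078)&(abs(a)<.045)&(z>.085)  # front rim
    if k.sum()>10:
        pf=np.polyfit(a[k],z[k],1);out.append(('frontrim slope deg',np.degrees(np.arctan(pf[0])).round(2),a[k].min().round(4),a[k].max().round(4)))
    print(i,out)
delta(np.r_[hang(2,.004,.003),.195],Rcad(BX))
```

```text
t 54.5 p [0.5703 0.1224 0.1964] F [ 0.2 -0.2 -0.5] g 0.846
x [-0.     -0.0017 -1.    ] y [ 0.954   0.2998 -0.0005]
wrist 0 7901 top z 0.1354 a [-0.0264  0.029 ] d [0.0035 0.0714] rimz 0.0915 rim a-fit [-0.0275  0.0289]
wrist 1 6980 top z 0.1342 a [-0.0265  0.0289] d [0.0042 0.0711] rimz 0.0922 rim a-fit [-0.0273  0.0287]
wrist 2 6061 top z 0.1323 a [-0.0327  0.0239] d [0.0055 0.0713] rimz 0.0921 rim a-fit [-0.0317  0.0242]
wrist 3 6900 top z 0.1342 a [-0.0285  0.0268] d [0.0043 0.0714] rimz 0.0922 rim a-fit [-0.0285  0.0276]
top 0 823 top z 0.1378 a [-0.0263  0.029 ] d [0.0045 0.072 ] rimz 0.0932 rim a-fit [-0.0268  0.029 ]
top 1 761 top z 0.1377 a [-0.0262  0.0281] d [0.0047 0.072 ] rimz 0.0934 rim a-fit [-0.0268  0.0287]
top 2 585 top z 0.1375 a [-0.0355  0.0189] d [0.0056 0.0726] rimz 0.0941 rim a-fit [-0.0321  0.0033]
top 3 none
0 [(np.float64(0.095), np.float64(-0.028), np.float64(0.0299)), (np.float64(0.105), np.float64(-0.0267), np.float64(0.0293)), (np.float64(0.115), np.float64(-0.0259), np.float64(0.0294)), (np.float64(0.125), np.float64(-0.0212), np.float64(0.0292)), (np.f
[... 761 characters left out ...]
 np.float64(0.0268)), (np.float64(0.135), np.float64(-0.0274), np.float64(0.0273)), ('frontrim slope deg', np.float64(-5.39), np.float64(-0.0317), np.float64(0.024))]
3 [(np.float64(0.095), np.float64(-0.0288), np.float64(0.0279)), (np.float64(0.105), np.float64(-0.0285), np.float64(0.0279)), (np.float64(0.115), np.float64(-0.0282), np.float64(0.0277)), (np.float64(0.125), np.float64(-0.0285), np.float64(0.0277)), (np.float64(0.135), np.float64(-0.0282), np.float64(0.0277)), ('frontrim slope deg', np.float64(0.52), np.float64(-0.0287), np.float64(0.0278))]
rot first [-0.0016  0.     -0.0017] n 1 per [-0.0016  0.     -0.0017] | trans [ 0.0014 -0.0027 -0.1193] k 4 per [ 0.0003 -0.0007 -0.0298]
```

View pics/w35.png

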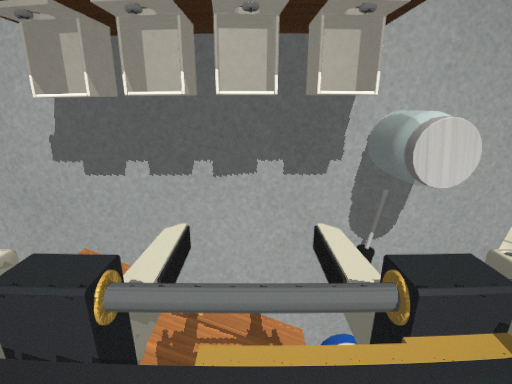

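Request:
servo_tool --series '[[[0,-0.001,-0.03,-0.0016,0,0,0.78],[0,-0.001,-0.03,0,0,0,0.78],[0,-0.001,-0.03,0,0,0,0.78],[0,-0.001,-0.026,0,0,0,0.78],[0,0,0,0,0,0,0.78],[0,0,0,0,0,0,0.78]]]'

```text
clock: 55.2
position: [0.5326, 0.2368, 0.1954]
tcp_rot: [[0.001, 0.952, 0.307], [-0.0, 0.307, -0.952], [-1.0, 0.001, 0.0]]
contact_force: [0.5, -0.1, 0.5]
grip_width: 0.781
```

Run:
```python
from h import *
stt()
p=hang(2,.004,.003)-.002*AL
delta(np.r_[p,.075],Rcad(BX)); snap('wrist','w36.png')
```

```text
t 55.2 p [0.5326 0.2368 0.1954] F [ 0.5 -0.1  0.5] g 0.781
x [ 0.0006 -0.0001 -1.    ] y [0.9516 0.3075 0.0006]
rot first [ 0.0049  0.0002 -0.0006] n 1 per [ 0.0049  0.0002 -0.0006] | trans [ 0.1204 -0.001  -0.0014] k 4 per [ 0.0301 -0.0002 -0.0004]
```

View pics/w36.png

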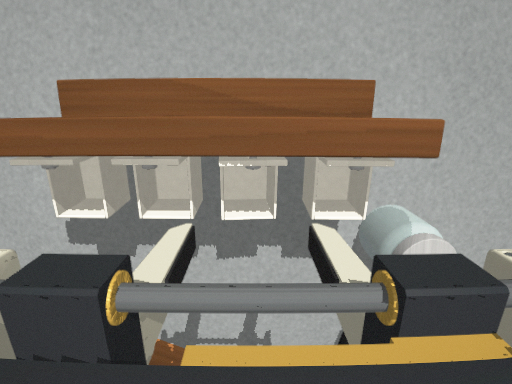

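Request:
servo_tool --series '[[[0.015,-0.001,0,0.005,0,0,0.78],[0.02,0,0,0,0,0,0.78],[0.02,0,0,0,0,0,0.78],[0.02,0,0,0,0,0,0.78],[0.02,0,0,0,0,0,0.78],[0.02,0,0,0,0,0,0.78],[0.003,0,0,0,0,0,0.78],[0,0,0,0,0,0,0.68],[0,0,0,0,0,0,0.68]]]'

```text
clock: 56.15
position: [0.5325, 0.2349, 0.0783]
tcp_rot: [[0.002, 0.954, 0.299], [0.0, 0.299, -0.954], [-1.0, 0.002, 0.0]]
contact_force: [0.6, 0.4, 0.7]
grip_width: 0.689
```

Run:
```python
from h import *
stt()
delta(np.r_[hang(2,.004,.003),.0755],Rcad(BX)); held(2,'w37.png')
```

```text
t 56.15 p [0.5325 0.2349 0.0783] F [0.6 0.4 0.7] g 0.689
x [ 0.0016  0.0003 -1.    ] y [0.9541 0.2994 0.0016]
rot first [-0.0036  0.0002 -0.0016] n 1 per [-0.0036  0.0002 -0.0016] | trans [ 0.0028  0.0017 -0.0032] k 1 per [ 0.0028  0.0017 -0.0032]
tcp d,a 0.0451 -0.0016 expected plate back d 0.0071
4 plate d 0.0041 0.0076 a -0.0247 -0.019 z [0.1385 0.1389] exp 0.1442 rect ((0.0049261171370744705, -0.021994756534695625), (0.0037131814751774073, 0.0048195854760706425), 24.059282302856445)
screw 13 a -0.0256 -0.0113 d max 0.0043 z 0.1297 0.1305
```

Close to straighten the caddy, then release gently.

Request:
servo_tool --series '[[[0.003,0.0017,-0.002,-0.0036,0,0,0.66],[0,0,0,0,0,0,0.6],[0,0,0,0,0,0,0.5],[0,0,0,0,0,0,0.5],[0,0,0,0,0,0,0.5],[0,0,0,0,0,0,0.5]]]'

```text
clock: 56.8
position: [0.5325, 0.2375, 0.0745]
tcp_rot: [[0.0, 0.953, 0.303], [0.0, 0.303, -0.953], [-1.0, 0.0, -0.0]]
contact_force: [-1.5, -0.3, 1.9]
grip_width: 0.603
```

```bash
cat >> h.py <<'E'
def tilt(cam='wrist',img=None):
    s=snap(cam,img);W=cloud(s);c=s['color'].astype(int);white=(c.min(2)>60)&((c.max(2)-c.min(2))<45)
    for i in range(4):
        S=screw(i);d=(W[...,:2]-S)@NH; a=(W[...,:2]-S)@AL;z=W[...,2]
        k=white&(d>.06)&(d<.078)&(abs(a)<.045)&(z>.08)&(z<.11)
        k2=white&(d>.002)&(d<.013)&(abs(a)<.045)&(z>.13)&(z<.142)
        o=[]
        for kk in (k,k2):
            if kk.sum()>10:
                pf=np.polyfit(a[kk],z[kk],1);o.append((int(kk.sum()),np.degrees(np.arctan(pf[0])).round(2),a[kk].min().round(4),a[kk].max().round(4),np.median(z[kk]).round(4)))
            else:o.append(None)
        print(cam,i,'front rim',o[0],'plate top',o[1])
E
python3 - <<'E'
from h import *
stt();held(2,'w38.png');tilt()
E
```

```text
t 56.8 p [0.5325 0.2375 0.0745] F [-1.5 -0.3  1.9] g 0.603
x [ 0.0001  0.0001 -1.    ] y [0.9529 0.3034 0.0001]
tcp d,a 0.0427 -0.0009 expected plate back d 0.0047
1367 plate d 0.0035 0.0092 a -0.0284 0.0273 z [0.1349 0.1358] exp 0.1402 rect ((0.006225998513400555, -0.0005528386682271957), (0.005623816046863794, 0.05569898337125778), 0.6983615756034851)
screw 9 a 0.0082 0.0275 d max 0.0044 z 0.1309 0.1319
wrist 0 front rim (111, np.float64(-14.86), np.float64(0.0269), np.float64(0.0299), np.float64(0.0829)) plate top None
wrist 1 front rim None plate top (1435, np.float64(-0.08), np.float64(-0.0178), np.float64(0.0288), np.float64(0.1346))
wrist 2 front rim (513, np.float64(-0.34), np.float64(-0.0287), np.float64(0.0273), np.float64(0.0831)) plate top (2056, np.float64(-0.43), np.float64(-0.0285), np.float64(0.0277), np.float64(0.1346))
wrist 3 front rim None plate top (1483, np.float64(0.63), np.float64(-0.0289), np.float64(0.0203), np.float64(0.1347))
```

Request:
servo_tool --series '[[[0.001,0.0007,0,0,0,0,0.5],[0,0,0,0,0,0,0.5],[0,0,0,0,0,0,0.7],[0,0,0,0,0,0,0.72],[0,0,0,0,0,0,0.72],[-0.01,0,0,0,0,0,0.72],[-0.025,0,0,0,0,0,0.72],[-0.03,0,0,0,0,0,0.72],[-0.03,0,0.01,0,0,0,0.72],[-0.03,0,0.02,0,0,0,0.72],[0,0,0.03,0,0,0,0.72],[0,-0.02,0.03,0,0,0,0.72]]]'

```text
clock: 58.1
position: [0.544, 0.1454, 0.2004]
tcp_rot: [[0.005, 0.953, 0.304], [0.0, 0.304, -0.953], [-1.0, 0.005, 0.001]]
contact_force: [-0.0, -0.4, -0.4]
grip_width: 0.722
```

Request:
servo_tool --series '[[[0,-0.02,0.03,0,0,0,0.72],[0,0,0,0,0,0,0.4],[0,0,0,0,0,0,0.4]]]'

```text
clock: 58.4
position: [0.5318, 0.1108, 0.1991]
tcp_rot: [[0.001, 0.953, 0.301], [0.001, 0.301, -0.953], [-1.0, 0.001, -0.0]]
contact_force: [-0.6, 0.1, 0.1]
grip_width: 0.595
```

Run:
```python
from h import *
stt();hung('wrist','w39.png');tilt();snap('side','s39.png')
# lid bar at open
phi=np.radians(13.93)+1.75
h=CC-.095*F
b=h+.237*np.cos(phi)*F; bz=.051+.237*np.sin(phi); print('bar',b,bz)
R=Rdown(CX)
delta(np.r_[b,.33],R)
```

```text
t 58.4 p [0.5318 0.1108 0.1991] F [-0.6  0.1  0.1] g 0.595
x [ 0.0012  0.0006 -1.    ] y [0.9535 0.3014 0.0013]
wrist 0 7677 top z 0.1354 a [-0.0265  0.0289] d [0.0037 0.0711] rimz 0.0918 rim a-fit [-0.0276  0.0288]
wrist 1 6400 top z 0.135 a [-0.0268  0.0283] d [0.005  0.0712] rimz 0.0925 rim a-fit [-0.0275  0.0281]
wrist 2 6283 top z 0.1351 a [-0.0289  0.0263] d [0.0053 0.0713] rimz 0.0924 rim a-fit [-0.0286  0.0271]
wrist 3 7489 top z 0.1356 a [-0.0286  0.0267] d [0.0039 0.0712] rimz 0.0919 rim a-fit [-0.0286  0.0277]
wrist 0 front rim (414, np.float64(-0.43), np.float64(-0.0278), np.float64(0.0289), np.float64(0.0916)) plate top (594, np.float64(-0.36), np.float64(-0.0285), np.float64(0.0285), np.float64(0.1342))
wrist 1 front rim (332, np.float64(1.68), np.float64(-0.0278), np.float64(0.0282), np.float64(0.0919)) plate top (341, np.float64(-0.05), np.float64(-0.0279), np.float64(0.0283), np.float64(0.1337))
wrist 2 front rim (282, np.float64(-1.7), np.float64(-0.0287), np.float64(0.027), np.float64(0.0917)) plate top (382, np.float64(0.21), np.float64(-0.0282), np.float64(0.0266), np.float64(0.1341))
wrist 3 front rim (408, np.float64(-0.11), np.float64(-0.029), np.float64(0.0279), np.float64(0.0916)) plate top (607, np.float64(0.81), np.float64(-0.0287), np.float64(0.0281), np.float64(0.1344))
bar [ 0.5155 -0.3603] 0.26717651283934996
rot first [ 1.9901 -0.0009 -0.0001] n 15 per [ 0.1327 -0.0001 -0.    ] | trans [-0.1314  0.4714 -0.0358] k 15 per [-0.0088  0.0314 -0.0024]
```

View pics/w39.png

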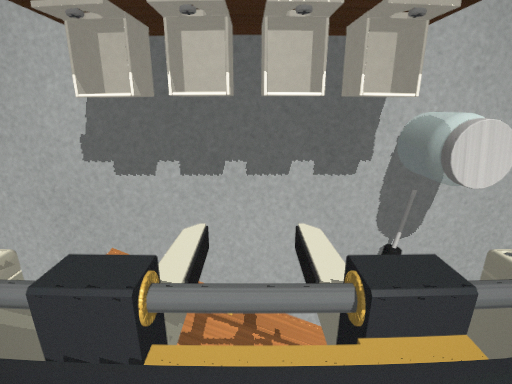

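View pics/s39.png

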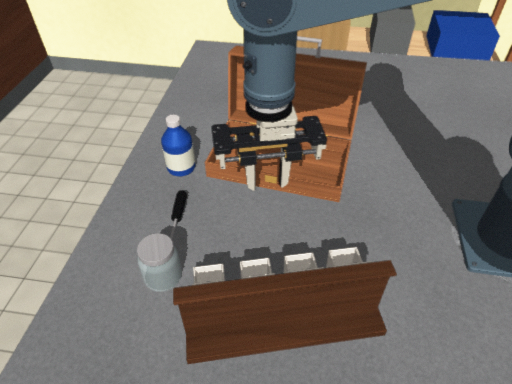

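Request:
servo_tool --series '[[[-0.033,0,0,0.1421,0,0,0.4],[-0.033,0,0,0.1421,0,0,0.4],[-0.033,0,0,0.1421,0,0,0.4],[-0.032,0,0,0.1421,0,0,0.4],[0,0,0,0.1421,0,0,0.4],[0,0,0,0.1421,0,0,0.4],[0,0,0,0.1421,0,0,0.4],[0,0,0,0.1421,0,0,0.4],[0,0,0,0.1421,0,0,0.4],[0,0,0,0.1421,0,0,0.4],[0,0,0,0.1421,0,0,0.4],[0,0,0,0.1421,0,0,0.4]]]'

```text
clock: 59.75
position: [0.5316, 0.1125, 0.3292]
tcp_rot: [[-0.0, 0.169, -0.986], [0.0, -0.986, -0.169], [-1.0, -0.0, 0.0]]
contact_force: [-0.3, -0.2, 0.7]
grip_width: 0.402
```

Request:
servo_tool --series '[[[0,0,0,0.1421,0,0,0.4],[0,0,0,0.1421,0,0,0.4],[0,0.034,-0.0025,0,0,0,0.4],[0,0.034,-0.0025,0,0,0,0.4],[0,0.034,-0.0025,0,0,0,0.4],[0,0.034,-0.0025,0,0,0,0.4],[0,0.034,-0.0025,0,0,0,0.4],[0,0.034,-0.0025,0,0,0,0.4],[0,0.034,-0.0025,0,0,0,0.4],[0,0.034,-0.0025,0,0,0,0.4],[0,0.034,-0.0025,0,0,0,0.4],[0,0.034,-0.0025,0,0,0,0.4]]]'

```text
clock: 60.95
position: [0.5195, -0.2298, 0.3293]
tcp_rot: [[0.0, -0.108, -0.994], [0.0, -0.994, 0.108], [-1.0, -0.0, -0.0]]
contact_force: [-0.4, -0.2, 0.3]
grip_width: 0.402
```

Request:
servo_tool --series '[[[0,0.034,-0.0025,0,0,0,0.4],[0,0.034,-0.0025,0,0,0,0.4],[0,0.034,-0.0025,0,0,0,0.4],[0,0.03,-0.002,0,0,0,0.4],[0,0,0,0,0,0,0.4],[0,0,0,0,0,0,0.4]]]'

```text
clock: 61.55
position: [0.5143, -0.3613, 0.3286]
tcp_rot: [[-0.001, -0.11, -0.994], [0.001, -0.994, 0.11], [-1.0, -0.001, 0.001]]
contact_force: [0.1, -0.1, 0.0]
grip_width: 0.401
```

Run:
```python
from h import *
stt();s=snap('wrist','w40.png');np.savez('w40.npz',**s)
W=cloud(s);z=W[...,2];c=s['color'].astype(int)
m=(z>.255)&(z<.285)&(c.max(2)-c.min(2)<40)&(W[...,1]<-.33)&(W[...,1]>-.41)
P=W[m];print(len(P),P.min(0),P.max(0),np.median(P,0)); 
if len(P)>20: print(np.polyfit(P[:,0],P[:,1],1))
delta(np.r_[.5155,-.3603,.33],Rdown(CX))
```

```text
t 61.55 p [ 0.5143 -0.3613  0.3286] F [ 0.1 -0.1  0. ] g 0.401
x [-0.0006  0.0014 -1.    ] y [-0.11   -0.9939 -0.0014]
1434 [ 0.4621 -0.3701  0.2552] [ 0.5711 -0.3491  0.273 ] [ 0.5225 -0.3605  0.2702]
[-0.1056 -0.3055]
rot first [0.001  0.0003 0.0011] n 1 per [0.001  0.0003 0.0011] | trans [-0.001  -0.0004 -0.001 ] k 1 per [-0.001  -0.0004 -0.001 ]
```

View pics/w40.png

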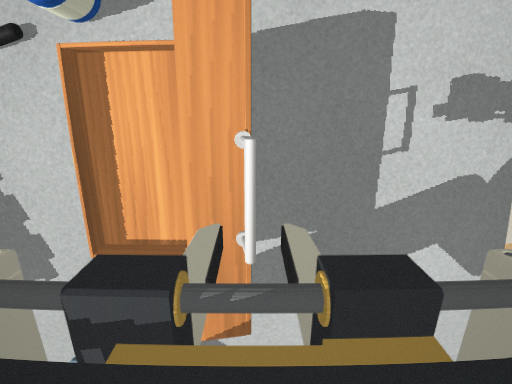

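Request:
servo_tool --series '[[[0.02,-0.001,0,0,0,0,0.4],[0.02,0,0,0,0,0,0.4],[0.02,0,0,0,0,0,0.4],[0.021,0,0,0,0,0,0.4],[0,0,0,0,0,0,0.4],[0,0,0,0,0,0,0],[0,0,0,0,0,0,0],[0,0,0,0,0,0,0],[0,0,0,0,0,0,0],[0,0,0,0,0,0,0],[0,0,0,0,0,0,0]]]'

```text
clock: 62.7
position: [0.5144, -0.3599, 0.2494]
tcp_rot: [[0.002, -0.11, -0.994], [0.001, -0.994, 0.11], [-1.0, -0.001, -0.002]]
contact_force: [-0.2, 5.2, 5.8]
grip_width: 0.098
```

Run:
```python
from h import *
stt()
ph=np.radians(13.93)+1.75-np.arange(0,26)*.07
y=-.237*np.cos(ph);x=-.237*np.sin(ph)
yr=np.round(y-y[0],3);xr=np.round(x-x[0],3)
rows=[[float(round(a,3)),float(round(b,3)),0,0,0,0,0] for a,b in zip(np.diff(xr),np.diff(yr))]
print(rows[:12]);print(rows[12:24]);print(rows[24:])
```

```text
t 62.7 p [ 0.5144 -0.3599  0.2494] F [-0.2  5.2  5.8] g 0.098
x [ 0.0016  0.0007 -1.    ] y [-0.1097 -0.994  -0.0009]
[[-0.006, -0.015, 0, 0, 0, 0, 0], [-0.005, -0.016, 0, 0, 0, 0, 0], [-0.005, -0.016, 0, 0, 0, 0, 0], [-0.002, -0.017, 0, 0, 0, 0, 0], [-0.002, -0.016, 0, 0, 0, 0, 0], [-0.001, -0.017, 0, 0, 0, 0, 0], [0.001, -0.016, 0, 0, 0, 0, 0], [0.001, -0.017, 0, 0, 0, 0, 0], [0.003, -0.016, 0, 0, 0, 0, 0], [0.004, -0.016, 0, 0, 0, 0, 0], [0.005, -0.016, 0, 0, 0, 0, 0], [0.007, -0.015, 0, 0, 0, 0, 0]]
[[0.007, -0.015, 0, 0, 0, 0, 0], [0.008, -0.015, 0, 0, 0, 0, 0], [0.009, -0.013, 0, 0, 0, 0, 0], [0.011, -0.013, 0, 0, 0, 0, 0], [0.011, -0.013, 0, 0, 0, 0, 0], [0.012, -0.011, 0, 0, 0, 0, 0], [0.012, -0.011, 0, 0, 0, 0, 0], [0.014, -0.01, 0, 0, 0, 0, 0], [0.014, -0.008, 0, 0, 0, 0, 0], [0.014, -0.008, 0, 0, 0, 0, 0], [0.016, -0.007, 0, 0, 0, 0, 0], [0.015, -0.006, 0, 0, 0, 0, 0]]
[[0.016, -0.004, 0, 0, 0, 0, 0]]
```

Request:
servo_tool --series '[[[-0.006,-0.015,0,0,0,0,0],[-0.005,-0.016,0,0,0,0,0],[-0.005,-0.016,0,0,0,0,0],[-0.002,-0.017,0,0,0,0,0],[-0.002,-0.016,0,0,0,0,0],[-0.001,-0.017,0,0,0,0,0],[0.001,-0.016,0,0,0,0,0],[0.001,-0.017,0,0,0,0,0],[0.003,-0.016,0,0,0,0,0],[0.004,-0.016,0,0,0,0,0],[0.005,-0.016,0,0,0,0,0],[0.007,-0.015,0,0,0,0,0]]]'

```text
clock: 63.9
position: [0.5356, -0.167, 0.2481]
tcp_rot: [[0.001, -0.11, -0.994], [0.001, -0.994, 0.11], [-1.0, -0.001, -0.001]]
contact_force: [5.2, 1.6, 6.1]
grip_width: 0.101
```

Request:
servo_tool --series '[[[0.007,-0.015,0,0,0,0,0],[0.008,-0.015,0,0,0,0,0],[0.009,-0.013,0,0,0,0,0],[0.011,-0.013,0,0,0,0,0],[0.011,-0.013,0,0,0,0,0],[0.012,-0.011,0,0,0,0,0],[0.012,-0.011,0,0,0,0,0],[0.014,-0.01,0,0,0,0,0],[0.014,-0.008,0,0,0,0,0],[0.014,-0.008,0,0,0,0,0],[0.012,-0.005,0,0,0,0,0],[0,0,0,0,0,0,0]]]'

```text
clock: 65.1
position: [0.5485, -0.0458, 0.1221]
tcp_rot: [[-0.001, -0.11, -0.994], [0.002, -0.994, 0.11], [-1.0, -0.001, 0.001]]
contact_force: [6.8, 1.5, -0.4]
grip_width: 0.093
```

Run:
```python
from h import *
stt()
p=np.array(env.get_state()['position']);h=CC-.095*F;d=(p[:2]-h)@F
print('angle',np.arctan2(p[2]+.019-.051,d)-np.radians(13.93), np.hypot(p[2]-.032,d))
delta([.5515,-.0351,.0885],Rdown(CX))
```

```text
t 65.1 p [ 0.5485 -0.0458  0.1221] F [ 6.8  1.5 -0.4] g 0.093
x [-0.0008  0.0015 -1.    ] y [-0.1097 -0.994  -0.0014]
angle 0.14725697415097935 0.23681713532582166
rot first [0.0003 0.001  0.0014] n 1 per [0.0003 0.001  0.0014] | trans [ 0.0336 -0.011  -0.0018] k 2 per [ 0.0168 -0.0055 -0.0009]
```

Request:
servo_tool --series '[[[0.01,-0.004,0,0,0,0,0],[0.01,-0.003,0,0,0,0,0],[0.008,-0.002,0,0,0,0,0],[0.005,-0.001,0,0,0,0,0],[0,0,0,0,0,0,0]]]'

```text
clock: 65.6
position: [0.5497, -0.0353, 0.0898]
tcp_rot: [[-0.0, -0.11, -0.994], [0.003, -0.994, 0.11], [-1.0, -0.003, 0.0]]
contact_force: [6.0, 6.6, 0.2]
grip_width: 0.093
```

Request:
servo_tool --series '[[[0.0015,0,0,0,0,0,0],[0,0,0,0,0,0,0],[0,0,0,0,0,0,0.3],[0,0,0,0,0,0,0.3],[0,0,0,0,0,0,0.3],[-0.02,0,0,0,0,0,0.3],[-0.03,0,0,0,0,0,0.3],[-0.04,0,0,0,0,0,0.3],[-0.04,0,0,0,0,0,0.3],[-0.03,-0.02,0,0,0,0,0.3],[0,0,0.03,0,0,0,0.3],[0,0,0.03,0,0,0,0.3]]]'

```text
clock: 66.8
position: [0.4916, -0.0112, 0.2502]
tcp_rot: [[0.0, -0.11, -0.994], [-0.001, -0.994, 0.11], [-1.0, 0.001, -0.0]]
contact_force: [-0.5, -0.3, -0.4]
grip_width: 0.297
```

Request:
servo_tool --series '[[[0,0,0.03,0,0,0,0.3],[0,0.02,0.03,0,0,0,0.3],[0,0.03,0.03,0,0,0,0.3],[0,0.03,0.03,0,0,0,0.3],[0,0.03,0.03,0,0,0,0.3],[0,0.03,0,0,0,0,0.3],[0,0.03,0,0,0,0,0.3],[0,0.03,0,0,0,0,0.3],[0,0,0,0,0,0,0.3]]]'

```text
clock: 67.7
position: [0.3201, -0.1962, 0.2494]
tcp_rot: [[-0.001, -0.114, -0.993], [-0.001, -0.993, 0.114], [-1.0, 0.001, 0.001]]
contact_force: [0.1, 0.3, -0.7]
grip_width: 0.303
```

Run:
```python
from h import *
stt();s=hung('top','t50.png');tilt('top');snap('side','s50.png')
W=cloud(s);Q=tocase(W.reshape(-1,3)).reshape(W.shape);m=(abs(Q[...,0])<.085)&(abs(Q[...,1])<.165)
for lo in (-.08,-.04,0,.04): 
    k=m&(Q[...,0]>lo)&(Q[...,0]<lo+.04); print(lo,np.nanmedian(W[...,2][k]))
```

```text
t 67.7 p [ 0.3201 -0.1962  0.2494] F [ 0.1  0.3 -0.7] g 0.303
x [-0.0015 -0.0006 -1.    ] y [-0.1143 -0.9934  0.0008]
top 0 768 top z 0.138 a [-0.0261  0.029 ] d [0.0051 0.0719] rimz 0.0932 rim a-fit [-0.0269  0.029 ]
top 1 720 top z 0.1376 a [-0.0263  0.0279] d [0.005  0.0722] rimz 0.0936 rim a-fit [-0.0267  0.0287]
top 2 736 top z 0.1374 a [-0.0285  0.0268] d [0.0056 0.0726] rimz 0.0932 rim a-fit [-0.0283  0.0274]
top 3 752 top z 0.1376 a [-0.0279  0.0269] d [0.0055 0.0725] rimz 0.0931 rim a-fit [-0.028   0.0281]
top 0 front rim (53, np.float64(-0.33), np.float64(-0.0263), np.float64(0.0288), np.float64(0.0923)) plate top (64, np.float64(-1.25), np.float64(-0.0264), np.float64(0.0288), np.float64(0.1353))
top 1 front rim (49, np.float64(-0.38), np.float64(-0.0265), np.float64(0.0287), np.float64(0.0918)) plate top (65, np.float64(-1.1), np.float64(-0.027), np.float64(0.0284), np.float64(0.1352))
top 2 front rim (48, np.float64(-1.21), np.float64(-0.0283), np.float64(0.0273), np.float64(0.0921)) plate top (64, np.float64(0.05), np.float64(-0.0278), np.float64(0.0269), np.float64(0.1349))
top 3 front rim (56, np.float64(1.93), np.float64(-0.028), np.float64(0.0277), np.float64(0.0919)) plate top (59, np.float64(-0.72), np.float64(-0.0282), np.float64(0.0276), np.float64(0.1351))
-0.08 0.11598762438678019
-0.04 0.11608076844030223
0 0.11811258669840226
0.04 0.11605839736611408
```

View pics/t50.png

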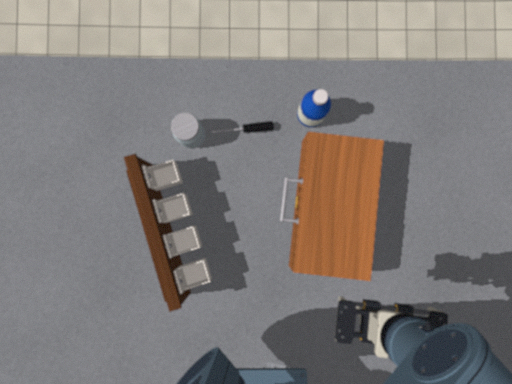

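View pics/s50.png

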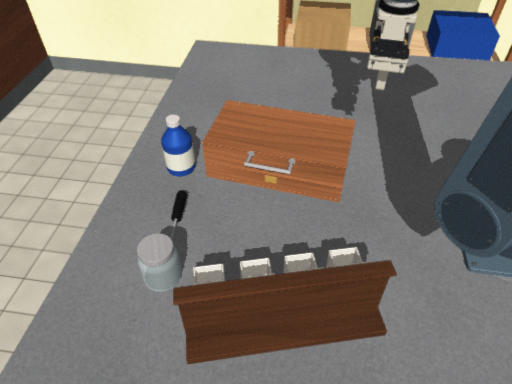

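Lid shut (top at 116 mm front to back), four caddies upright on four screws, bystanders unmoved, arm clear.

```bash
python3 -c "
from rig import env
print(env.close_job())"
```

```text
the job is handed in; nothing more can be done
None
```

I swung the lid back past 1.6 rad, where it stayed open by itself. Then I hung all four caddies, each on its own screw, shut the lid with the pull and handed the job in at about 68 s.

- **Knocked caddy:** the caddy on screw position 3 (counted along the board, away from the robot) was knocked after I let go and stayed tilted by about 5.4°. I gripped it again on its screw, straightened it and let go.
- **Caddies at the end:** all four plate tops read about 135–138 mm against 136 mm expected, each caddy is centred on its screw to within about 1 mm, and the backs are against the board. The slope fits gave at most about 2°, which is the noise of those fits.
- **Lid and surroundings:** the lid top reads 116 mm from front to back except one strip, at 118 mm. The bottle, jar and screwdriver look unmoved, and the arm stands clear.
- **Disagreements:** none of the last checks failed. The two cameras differed by about 2 mm in plate height, which is within their calibration.

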